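# Free the display plate with the spring-bar fork and hang it on the rack

## Task

Take the forked tool from its pot, set its tines astride the jig's spring bar and push the collar sideways with it (not with the gripper) until the pink plate comes free and tips onto its rest; let the bar spring out again. Put the fork back in its pot, and hang the plate by its two holes on the rack's two pins, brass loop facing outwards, pushed fully home against the board. Leave the jar, the tealight and the vial where they are.

Things in the scene. Friction and masses are not known exactly. Their poses are not given: they have to be found in the camera images.
- fork: Forked tool upright in the pot, 110 mm tall, 90 g. Origin: centre of the tine tips (underside); z up to the handle, x from tine to tine. Two steel tines, each 6 mm (x) by 8 mm (y), 24 mm long, 12 mm gap between; neck 8 mm thick (y); orange handle 24 mm (x) by 16 mm (y), from z = 50 to 110 mm. Same after half a turn about z.
- pot: White open-topped rectangular pot, fixed, upright. Origin: centre of its underside. Opening 34 mm (x) by 16 mm (y) inside, inner floor at z = 4 mm, rim at z = 50 mm; foot plate 70 x 60 x 3 mm. The fork stands in it on its tines, fork x along pot x.
- jig: Blue-based jig, fixed, z up. Origin: underside of its base, below the middle of the plate; base 110 mm (x) by 190 mm (y, -63 to 127), 10 mm thick. Spring bar: steel rod, 6 mm diameter, along jig y, axis at jig x = 10.0, z = 91.4 mm, tip to -y, through the plate's loop. It runs through two posts (tops 11 mm above the rod axis, 22 mm wide in x) at y = 47 to 57 mm and y = 106 to 114 mm.
- rest (a point): On the jig: middle of the top end of the aluminium rest's face (80 mm wide, 50 mm long up the slope, 33 degrees from vertical, top towards the jig's -x), which catches the freed plate. Axes as the jig's. The plate's bottom edge stands in a shallow trough at the foot of the rest, back lip 10 mm high on the +x side.
- spring_bar (a joint): How far the spring bar is pushed back along the jig's +y, m: 0 sprung out (linked), 0.016 its end stop. The tip leaves the plate's loop at 0.008 to 0.013, depending on how the plate lies. Takes about 2 N to start and 4.2 N at the end stop; springs out again when let go.
- collar (a point): Centre of the brass collar on the spring bar (disc 22 mm diameter, 5 mm thick, axis along jig y; axes as the jig's); it moves with the bar. Sprung out it is at jig y = 77.5 mm, leaving y = 57 to 75 mm between post and collar for the fork, whose tines go astride the rod from above and push the collar to jig +y.
- plate: Pink plate, 115 mm tall (z), 90 wide (y), 8 thick (x), 120 g. Origin: middle of its bottom edge, mid thickness; z up the plate, +x the face with beads and brass loop (y = 36 to 44, z = 71 to 89 mm, 14 mm proud). Linked, it leans 14 degrees, top to the jig's -x; freed, it tips to about 36 degrees and lies on the rest, its upper half free behind: pinch the top 30 mm across the thickness.
- hole_left (a point): Centre, mid thickness, of the plate's 11 mm through hole (along x) at plate y = +30 mm, z = 38 mm; axes as the plate's.
- hole_right (a point): Centre, mid thickness, of the plate's 11 mm through hole (along x) at plate y = -30 mm, z = 38 mm; axes as the plate's.
- board: The rack's plywood board, fixed, leaning 36 degrees from vertical, top towards the robot; 110 mm wide (y), 68 mm up its slope (z), 8 mm thick. Origin: middle of the face's lower edge, 25 mm above the bench; x points squarely out of the face (up, away from the robot). Two steel pins, 6 mm diameter, stand 32 mm out along x at y = +/-30, z = 40 mm. A hung plate tops the board by 46 mm.
- pin_left (a point): On the axis of the pin at board y = +30 mm, 4 mm out from the board's face: where the hole's centre comes when the plate is home (the hung plate sits up to 2.5 mm lower on the slope). Axes as the board's.
- pin_right (a point): The same point on the pin at board y = -30 mm. Axes as the board's.
- jar: Bystander: bead jar with a blue lid, 60 mm in diameter, 80 mm tall. Origin: centre of its underside.
- tealight: Bystander: aluminium tealight, 38 mm in diameter, 16 mm tall. Origin: centre of its underside.
- vial: Bystander: small corked vial with a red label, 28 mm in diameter, 60 mm tall. Origin: centre of its underside.
Things that resemble listed ones, but are neither listed nor needed, are in the scene too. Of the things that look like the fork, take the one that is farthest to the robot's right at the start. Of the things shaped like the pot, the white one is meant.

How it is judged:
By the outcome, as a careful person would: the job done as asked, in the order asked, and still so for the second after the job is handed in, with the robot touching nothing.
It also fails if it takes over 72 s, if anything falls off the work surface, if the arm or the gripper's body presses on something with over 40 N, if the wrist force passes 120 N, or if a joint passes its speed limit or range.

## Robot

A 6-joint arm with a two-finger parallel gripper is mounted at the origin on the work surface. World frame = base frame: x ahead of the robot, y to its left, z up, the work surface at z = 0. Lengths are in m, angles in rad, forces in N, time in s.
With the tool pointing down it reaches from about 0.35 to 0.775 m from the base axis. Payload 7.3 kg.
Tool frame: the origin (TCP) lies at the very end of the fingers, on their centre line; the grasp point (between the pads) lies 19 mm behind it; x points along the fingers, y is the direction in which the jaws open and shut, and the axes are right-handed (so a half turn about x gives the same grasp; the last joint's range is limited). The gripper opens to 92 mm and grips with 3 to 60 N. Pads are 19 mm wide; open, the fingers measure 130 mm over their backs; the gripper's body (75 mm by 190 mm) begins 47 mm behind the grasp point.
Start: joints at [-1.482, 0.342, 1.524, -0, 1.275, -0.146], TCP at [0.122, -0.511, 0.227] pointing down, gripper open.
Joint ranges: [-2.53, 2.53], [-0.77, 2.02], [0.04, 2.7], [-1, 4.14], [0.28, 2.66], [-3.11, 3.11]. Speed limits (rad/s): [2.57, 2.57, 3.14, 3.14, 3.14, 3.14].

## Interface

Orientations are given as [roll, pitch, yaw] about the fixed x, y, z axes, in that order (R = Rz(yaw) Ry(pitch) Rx(roll)).
In Python, from cell import observe, vision, job gives the robot as it stands.
- The arm moves only by the tool send_rows, never from a script. Its argument "motion" is a list of rows, each an object with "hand": the opening, from -1 (shut) to 1 (fully open), so that 0 is half open; "slide": the shift along the tool's x, y, z in mm, a list of three; "spin": the turn about the tool's x in rad. In form: [{"hand": hand, "slide": [tx, ty, tz], "spin": spin}, ...]. A call has 1 to 8 rows; each row shifts and turns the pose as measured when the row begins, along the tool's axes as they then stand; what a row does not reach is not made up. A row lasts 1/10 s, in which the tool goes at most 50 mm and 8.59 degrees, less where a joint would pass 70% of its speed; a pose out of reach is approached as far as the arm can. A call with a gripper value outside its range is refused whole. The fingers move at their own pace and stop on an object; "grip_force" is the grip in N (left out, the last holds). Time passes only in rows, so rows that do not move let the fingers close. It gives the time, the measured TCP pose, the force and the opening at its end, in the units of the state.
- observe(): the state, without advancing time (a new reading comes with each control period).
- vision.read_camera(name): name is "scene" or "top" or "wrist"; returns a dict with "pixels" (400x640x3 uint8, blue, green, red), "range_z" (400x640 float32, m along the optical axis (not along the pixel's ray), 0 where there is no reading), "fx", "fy", "cx", "cy" (pixels), "world_from_camera" (4x4, takes a point from camera to world coordinates); the wrist camera has in their place "T_tool_cam" (4x4, takes a point from camera to tool coordinates, whose origin is the TCP and whose axes are the tool frame's). Camera axes: x right, y down, z forward; pixel columns grow to the right and rows downward; lengths in m; the calibration is good to about 2 mm. A picture is of the moment at which its call begins: read the wrist's pose just before it.
- job.hand_in(): hands the job in, once; it reports no verdict.
Trained networks look in a picture, given as the dict that the camera call returned (one of the last four; its "shot" number tells which), for a name from the list of things; names that differ only in an ending like _2 or _b are one class to them, and where a whole thing is asked for, a point or a joint stands for the part that bears it (a point fixed in the world has none). Each returns a list of dicts, best first, with "conf" (0 to 1); they miss things now and then, are a little off and sometimes report something else, mostly with a low value. They report only what shows in the picture. A call takes as long as a camera call. They do not tell look-alikes from the thing itself.
- vision.search_frame(picture, thing): "uv" ([column, row] in pixels, amid what is visible of it).
- vision.cut_out(picture, thing): "mask" (400x640 bool, what is visible of it) and "uv" ([column, row] in pixels, amid what is visible of it).
The state is a dict: "time": time; "qpos": joint angles; "qvel": joint speeds; "joint_efforts": joint torques, N m; "tool_pos": TCP position; "tool_rot": TCP orientation; "contact_force": force on the tool from outside, world axes, zero at the start; "torque": the same for the moment, N m; "opening": finger opening in m.
Only numpy, scipy, OpenCV 4.12 (cv2) and the standard library are available. Lean on these libraries where they do the work, as an engineer would, in place of code of your own. Each camera call takes 0.05 s, during which the arm holds its last target.

## Working session

There is one attempt and no reset: what is moved stays moved. The work goes in short steps, Python scripts to look and compute and a tool call to move; the robot and the scene stay as the last step left them, time stands still between calls to the robot, and variables do not carry over. Pictures are saved under pics/ and viewed, and the job is handed in when it is done.

Besides the shell and the picture viewer there is one more tool, called after "Emit:" as name([rows], argument=value, ...), one row to a line, values as JSON. send_rows: Moves the arm, as the interface text tells. Its arguments: {"type":"object","properties":{"motion":{"type":"array","items":{"type":"object","properties":{"hand":{"type":"number"},"slide":{"type":"array","items":{"type":"number"}},"spin":{"type":"number"}}}},"grip_force":{"type":"number"}},"required":["motion"]}

```bash
ls -la; mkdir -p pics; python3 - <<'E'
from cell import observe, vision, job
import cv2
s=observe(); print(s)
for n in ["scene","top","wrist"]:
    p=vision.read_camera(n); cv2.imwrite(f"pics/{n}0.png",p["pixels"])
    print(n,p["fx"],p["fy"],p["cx"],p["cy"],p.get("world_from_camera",p.get("T_tool_cam")).round(4).tolist(),p["shot"])
E
```

```text
total 12
drwxr-xr-x  3 agent agent 4096 Dec  7 05:41 .
drwxr-xr-x 23 root  root  4096 Dec  7 05:41 ..
drwxr-xr-x  2 agent agent 4096 Dec  7 05:41 pics
{'time': 0.0, 'qpos': array([-1.48201350e+00,  3.42723152e-01,  1.52501259e+00, -1.07051481e-05,
        1.27537355e+00, -1.45965294e-01]), 'qvel': array([0.00175389, 0.00099944, 0.0009095 , 0.00062958, 0.0009554 ,
       0.00051169]), 'joint_efforts': array([ 1.89908758e-03, -4.31239414e+01, -2.44221997e+01,  7.19859218e-02,
        5.57304849e-02, -1.20490745e-04]), 'tool_pos': array([ 0.12211445, -0.51019139,  0.22604628]), 'tool_rot': array([-1.71001214,  1.56927966,  1.66633175]), 'contact_force': array([0.54215742, 0.05483044, 1.088201  ]), 'torque': array([-0.05471935, -0.01820422, -0.00116301]), 'opening': 0.09170632141762224}
scene 376.46471969724735 376.46471969724735 320.65338045736036 194.55527383694746 [[0.0805, 0.8463, -0.5266, 1.0323], [0.9966, -0.0603, 0.0555, -0.0846], [0.0152, -0.5293, -0.8483, 0.828], [0.0, 0.0, 0.0, 1.0]] 1
top 516.0857301727992 516.0857301727992 318.9305691470891 189.97499587560327 [[-0.0138, -0.9836, 0.1797, 0.3233], [-0.9999, 0.0126, -0.0079, -0.0224], [0.0055, -0.1798, -0.9837, 1.5392], [0.0, 0.0, 0.0, 1.0]] 2
wrist 351.55367315254136 351.55367315254136 323.24023141282316 196.03455025995754 [[0.0002, -0.2819, 0.9594, -0.1586], [1.0, -0.0001, -0.0003, 0.0003], [0.0002, 0.9594, 0.2819, -0.0747], [0.0, 0.0, 0.0, 1.0]] 3
```

View pics/scene0.png

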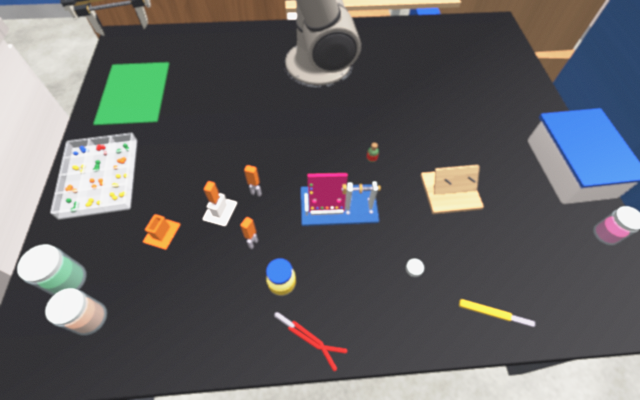

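View pics/top0.png

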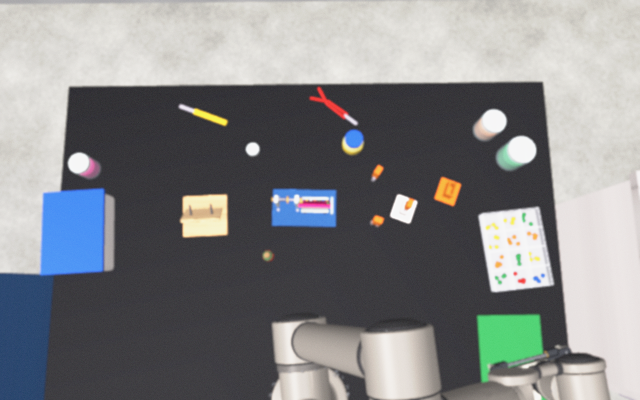

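View pics/wrist0.png

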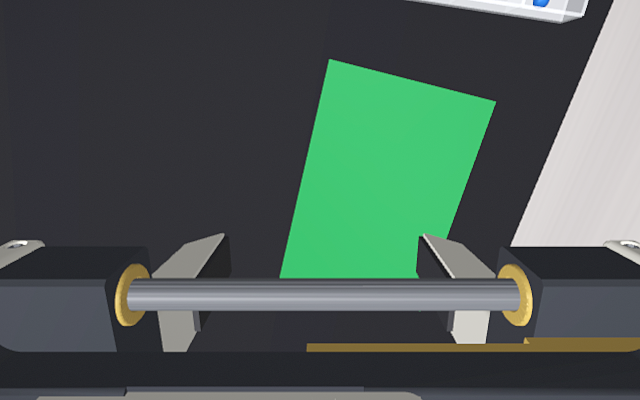

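```bash
cat > h.py <<'E'
import numpy as np, cv2
from scipy.spatial.transform import Rotation as R
from cell import observe, vision, job
def toolT(s):
    T=np.eye(4); T[:3,:3]=R.from_euler('xyz',s['tool_rot']).as_matrix(); T[:3,3]=s['tool_pos']; return T
def shot(n,save=None):
    s=observe(); p=vision.read_camera(n)
    p['W']=p['world_from_camera'] if n!='wrist' else toolT(s)@p['T_tool_cam']
    if save: cv2.imwrite(f'pics/{save}.png',p['pixels'])
    return p
def cloud(p,mask=None):
    z=p['range_z']; v,u=np.indices(z.shape); m=z>0
    if mask is not None: m&=mask
    z=z[m];u=u[m];v=v[m]
    c=np.stack([(u-p['cx'])/p['fx']*z,(v-p['cy'])/p['fy']*z,z],1)
    return c@p['W'][:3,:3].T+p['W'][:3,3]
def proj(p,X):
    X=np.atleast_2d(X); c=(X-p['W'][:3,3])@p['W'][:3,:3]
    return np.stack([c[:,0]/c[:,2]*p['fx']+p['cx'],c[:,1]/c[:,2]*p['fy']+p['cy']],1)
def ray(p,u,v):
    d=p['W'][:3,:3]@np.array([(u-p['cx'])/p['fx'],(v-p['cy'])/p['fy'],1.]); return p['W'][:3,3],d
def onz(p,u,v,z):
    o,d=ray(p,u,v); return o+d*(z-o[2])/d[2]
E
python3 - <<'E'
from h import *
for cam in ['scene','top']:
    p=shot(cam)
    for t in ['fork','pot','jig','plate','collar','board','pin_left','pin_right','jar','tealight','vial','rest']:
        for r in vision.cut_out(p,t)[:4]:
            if r['conf']<.3: continue
            c=cloud(p,r['mask']); 
            print(cam,t,round(r['conf'],2),np.round(r['uv'],0),r['mask'].sum(),'med',np.median(c,0).round(3),'lo',np.percentile(c,3,0).round(3),'hi',np.percentile(c,97,0).round(3))
print(observe()['time'])
E
```

```text
scene fork 0.81 [211. 192.] 220 med [ 0.553 -0.285  0.097] lo [ 0.538 -0.297  0.043] hi [ 0.561 -0.278  0.116]
scene fork 0.7 [252. 180.] 264 med [ 0.508 -0.197  0.078] lo [ 0.498 -0.209  0.009] hi [ 0.514 -0.186  0.112]
scene fork 0.59 [248. 229.] 257 med [ 0.65  -0.201  0.081] lo [ 0.638 -0.212  0.009] hi [ 0.658 -0.192  0.111]
scene pot 0.93 [157. 232.] 745 med [ 0.608 -0.416  0.009] lo [ 0.577 -0.453  0.001] hi [ 0.635 -0.392  0.051]
scene pot 0.67 [224. 212.] 605 med [ 0.561 -0.28   0.005] lo [ 0.522 -0.319  0.   ] hi [ 0.582 -0.255  0.051]
scene jig 0.65 [326. 194.] 1418 med [ 0.559 -0.02   0.076] lo [ 0.541 -0.063  0.02 ] hi [0.575 0.022 0.123]
scene jig 0.64 [351. 210.] 1997 med [0.578 0.038 0.011] lo [ 0.514 -0.078  0.007] hi [0.609 0.099 0.102]
scene plate 0.71 [324. 192.] 1378 med [ 0.559 -0.02   0.077] lo [ 0.542 -0.063  0.021] hi [0.575 0.021 0.122]
scene collar 0.66 [353. 209.] 2010 med [0.579 0.038 0.011] lo [ 0.514 -0.079  0.007] hi [0.609 0.099 0.102]
scene collar 0.46 [209. 192.] 233 med [ 0.554 -0.285  0.092] lo [ 0.54  -0.298  0.041] hi [ 0.561 -0.278  0.116]
scen
[... 1819 characters left out ...]
4.] 535 med [0.528 0.309 0.061] lo [0.508 0.256 0.016] hi [0.552 0.361 0.081]
top jar 0.79 [353. 142.] 395 med [ 0.734 -0.134  0.076] lo [ 0.715 -0.162  0.009] hi [ 0.764 -0.11   0.085]
top jar 0.63 [284. 201.] 22 med [0.563 0.064 0.096] lo [0.558 0.054 0.088] hi [0.567 0.078 0.105]
top jar 0.63 [313. 207.] 258 med [ 0.549 -0.017  0.1  ] lo [ 0.537 -0.058  0.014] hi [0.575 0.023 0.125]
top tealight 0.52 [252. 151.] 135 med [0.732 0.167 0.014] lo [0.716 0.151 0.001] hi [0.749 0.185 0.021]
top vial 0.55 [268. 254.] 86 med [0.408 0.116 0.038] lo [0.397 0.105 0.001] hi [0.423 0.129 0.064]
top rest 0.65 [298. 209.] 2050 med [0.543 0.02  0.01 ] lo [ 0.5   -0.077  0.003] hi [0.604 0.101 0.099]
1.45
```

```bash
python3 - <<'E'
from h import *
s=observe();T=toolT(s);print(T.round(3))
d=np.array([0.45,-0.285,0.227])-T[:3,3];print(T[:3,:3].T@d*1000)
E
```

```text
[[ 0.     0.233 -0.973  0.122]
 [-0.    -0.973 -0.233 -0.511]
 [-1.     0.     0.     0.227]
 [ 0.     0.     0.     1.   ]]
[-2.57023590e-01 -1.43181403e+02 -3.71339283e+02]
```

Emit:
send_rows([
  {"hand": 1,"slide": [0,0,0],"spin": 0.15},
])

```text
time: 1.55
tool_pos: [0.1222, -0.5106, 0.2267]
tool_rot: [1.552, 1.571, -1.506]
contact_force: [0.2, -0.0, -0.5]
opening: 0.0916
```

```bash
cat > to.py <<'E'
from h import *
import sys
# usage: to.py x y z -> slide in tool axes (mm)
T=toolT(observe()); print(T.round(4)); print('slide',(T[:3,:3].T@(np.array(list(map(float,sys.argv[1:4])))-T[:3,3])*1000).round(1), observe()['time'])
E
python3 to.py 0.53 -0.285 0.25
```

```text
[[ 0.000e+00  8.300e-02 -9.966e-01  1.222e-01]
 [-1.000e-04 -9.966e-01 -8.300e-02 -5.106e-01]
 [-1.000e+00  1.000e-04  0.000e+00  2.267e-01]
 [ 0.000e+00  0.000e+00  0.000e+00  1.000e+00]]
slide [ -23.3 -191.  -425.1] 1.55
```

Emit:
send_rows([
  {"hand": 1,"slide": [-3,-20,-45],"spin": 0},
  {"hand": 1,"slide": [-3,-20,-45],"spin": 0},
  {"hand": 1,"slide": [-3,-20,-45],"spin": 0},
  {"hand": 1,"slide": [-3,-20,-45],"spin": 0},
  {"hand": 1,"slide": [-3,-20,-45],"spin": 0},
  {"hand": 1,"slide": [-3,-20,-45],"spin": 0},
  {"hand": 1,"slide": [-3,-20,-45],"spin": 0},
  {"hand": 1,"slide": [-3,-20,-45],"spin": 0},
])

```text
time: 2.35
tool_pos: [0.4714, -0.3239, 0.2507]
tool_rot: [1.399, 1.568, -1.677]
contact_force: [-0.2, -1.3, -1.0]
opening: 0.092
```

```bash
python3 - <<'E'
from h import *
p=shot('wrist','w1')
E
python3 to.py 0.53 -0.285 0.25
```

```text
[[ 4.500e-03  7.010e-02 -9.975e-01  4.774e-01]
 [-7.000e-04 -9.975e-01 -7.010e-02 -3.197e-01]
 [-1.000e+00  1.000e-03 -4.400e-03  2.510e-01]
 [ 0.000e+00  0.000e+00  0.000e+00  1.000e+00]]
slide [  1.2 -30.9 -54.9] 2.4
```

View pics/w1.png

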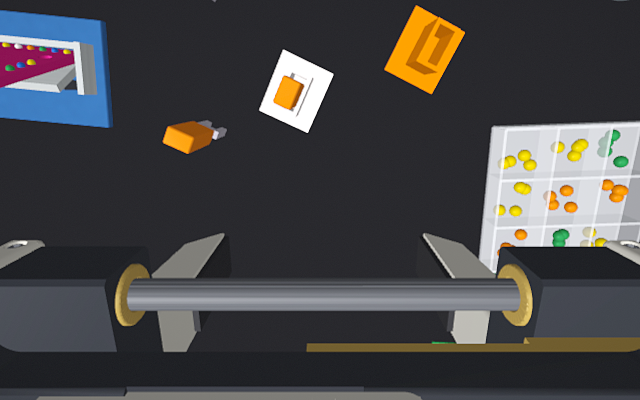

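```bash
cat > potfit.py <<'E'
from h import *
def fit(p,box=None):
    im=p['pixels'].astype(int); hsv=cv2.cvtColor(p['pixels'],cv2.COLOR_BGR2HSV)
    out={}
    z=p['range_z']; v,u=np.indices(z.shape)
    c=np.stack([(u-p['cx'])/p['fx']*z,(v-p['cy'])/p['fy']*z,z],-1)@p['W'][:3,:3].T+p['W'][:3,3]
    near=(np.hypot(c[...,0]-.55,c[...,1]+.285)<.06)&(z>0)
    for nm,lo,hi in [('foot',-.004,.012),('rim',.042,.058),('handle',.105,.125)]:
        m=near&(c[...,2]>lo)&(c[...,2]<hi)
        if nm!='handle': m&=(hsv[...,1]<90)&(hsv[...,2]>110)
        else: m&=(hsv[...,1]>120)
        P=c[m]
        if len(P)<20: print(nm,len(P)); continue
        r=cv2.minAreaRect((P[:,:2]*1000).astype(np.float32))
        print(nm,len(P),'z',np.median(P[:,2]).round(4),r)
    return c,near
if __name__=='__main__':
    p=shot('wrist'); fit(p); p=shot('scene');fit(p)
E
python3 potfit.py
```

```text
foot 2523 z 0.0037 ((544.7364501953125, -288.79290771484375), (61.44768524169922, 71.4974365234375), 68.96979522705078)
rim 360 z 0.0507 ((544.2806396484375, -289.5890197753906), (24.043731689453125, 41.86802291870117), 68.92118835449219)
handle 582 z 0.1145 ((544.4603881835938, -290.4256896972656), (16.052202224731445, 23.0795955657959), 69.17501831054688)
foot 450 z 0.0027 ((540.2003173828125, -288.20770263671875), (74.8739013671875, 89.07778930664062), 69.86729431152344)
rim 100 z 0.0494 ((548.9541625976562, -287.6354675292969), (24.311656951904297, 43.8747444152832), 66.956787109375)
handle 86 z 0.1135 ((547.7075805664062, -287.9853210449219), (16.57758903503418, 23.819673538208008), 66.35577392578125)
```

Emit:
send_rows([
  {"hand": 1,"slide": [0,-10,-20],"spin": 0.146},
  {"hand": 1,"slide": [0,0,0],"spin": 0.146},
  {"hand": 1,"slide": [0,0,0],"spin": 0.145},
  {"hand": 0.2,"slide": [0,0,0],"spin": 0},
])

```text
time: 2.9
tool_pos: [0.4894, -0.313, 0.2494]
tool_rot: [1.004, 1.567, -2.521]
contact_force: [0.5, 0.8, -0.0]
opening: 0.0877
```

```bash
python3 to.py 0.5445 -0.289 0.16; python3 potfit.py
```

```text
[[-0.0031 -0.3738 -0.9275  0.4894]
 [-0.0022 -0.9275  0.3738 -0.313 ]
 [-1.      0.0032  0.0021  0.2494]
 [ 0.      0.      0.      1.    ]]
slide [ 89.2 -43.1 -42.3] 2.9
foot 2121 z 0.0037 ((544.7125854492188, -288.80133056640625), (61.405582427978516, 71.27564239501953), 69.00730895996094)
rim 365 z 0.0506 ((544.493408203125, -289.53955078125), (24.31355857849121, 41.72837448120117), 69.3578872680664)
handle 568 z 0.1145 ((544.4031982421875, -290.5680236816406), (15.835144996643066, 23.037267684936523), 69.11599731445312)
foot 456 z 0.0028 ((540.73681640625, -288.4568786621094), (73.93936157226562, 90.40086364746094), 69.95494842529297)
rim 99 z 0.0495 ((548.5616455078125, -287.9349670410156), (25.317310333251953, 42.71137237548828), 68.88097381591797)
handle 86 z 0.1137 ((548.5266723632812, -287.9646301269531), (15.962471961975098, 24.97406768798828), 65.98172760009766)
```

Emit:
send_rows([
  {"hand": 0.2,"slide": [20,-21,-21],"spin": -0.015},
  {"hand": 0.2,"slide": [30,-21,-21],"spin": 0},
  {"hand": 0.2,"slide": [35,-2,0],"spin": 0},
  {"hand": 0.2,"slide": [0,0,0],"spin": 0},
])

```text
time: 3.4
tool_pos: [0.5445, -0.2901, 0.1639]
tool_rot: [1.92, 1.565, -1.575]
contact_force: [-0.3, 0.3, -0.4]
opening: 0.0557
```

```bash
python3 to.py 0.5445 -0.2895 0.068;python3 - <<'E'
from h import *
p=shot('wrist','w2')
E
```

```text
[[-0.     -0.3457 -0.9383  0.5445]
 [-0.0057 -0.9383  0.3457 -0.2901]
 [-1.      0.0053 -0.0019  0.1639]
 [ 0.      0.      0.      1.    ]]
slide [95.9 -1.1  0.4] 3.4
```

View pics/w2.png

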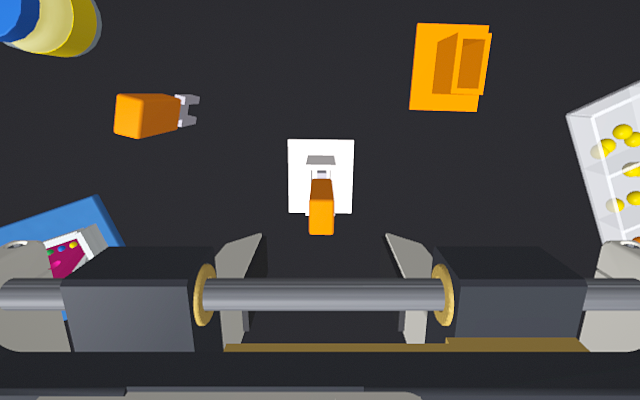

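Emit:
send_rows([
  {"hand": 0.2,"slide": [40,-1,0],"spin": 0},
  {"hand": 0.2,"slide": [40,0,0],"spin": 0},
  {"hand": 0.2,"slide": [15,0,0],"spin": 0},
  {"hand": 0.2,"slide": [0,0,0],"spin": 0},
  {"hand": -1,"slide": [0,0,0],"spin": 0},
  {"hand": -1,"slide": [0,0,0],"spin": 0},
  {"hand": -1,"slide": [0,0,0],"spin": 0},
], grip_force=30)

```text
time: 4.15
tool_pos: [0.5518, -0.3002, 0.0862]
tool_rot: [2.725, 1.537, -0.767]
contact_force: [-0.4, 0.2, -0.0]
opening: 0.0356
```

```bash
python3 to.py 0.5445 -0.2895 0.068;python3 - <<'E'
from h import *
print(observe())
p=shot('wrist','w3')
E
```

```text
[[ 0.0245 -0.3429 -0.939   0.5518]
 [-0.0236 -0.9393  0.3424 -0.3002]
 [-0.9994  0.0138 -0.0311  0.0862]
 [ 0.      0.      0.      1.    ]]
slide [17.8 -7.8 11.1] 4.15
{'time': 4.15, 'qpos': array([-0.61766931,  0.64208532,  1.43309147, -0.00588137,  1.03282885,
        1.30590698]), 'qvel': array([-0.00297636, -0.02005105, -0.01543475, -0.00099354,  0.0109095 ,
       -0.00494367]), 'joint_efforts': array([-5.66565874e-02, -5.48543823e+01, -2.17772770e+01,  2.31242075e-02,
       -2.18604659e-01, -6.37026442e-04]), 'tool_pos': array([ 0.55176523, -0.30022675,  0.08623514]), 'tool_rot': array([ 2.72452288,  1.53682431, -0.76692099]), 'contact_force': array([-0.38810677,  0.18801113, -0.01367721]), 'torque': array([ 0.04667501,  0.09883557, -0.01303669]), 'opening': 0.0356057573825112}
```

View pics/w3.png

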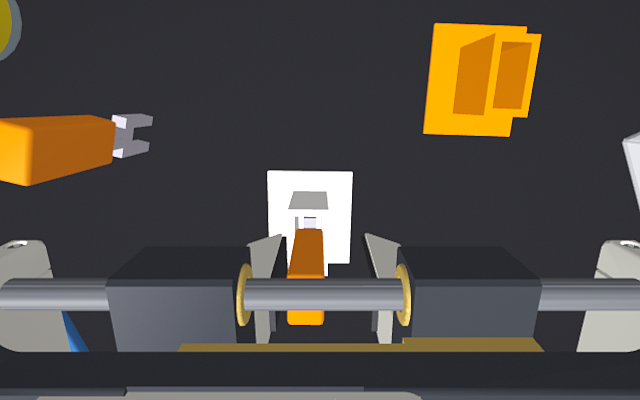

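Emit:
send_rows([
  {"hand": 0.1,"slide": [0,-4,6],"spin": 0},
  {"hand": 0.1,"slide": [0,-4,5],"spin": 0},
  {"hand": 0.1,"slide": [9,0,0],"spin": 0},
  {"hand": 0.1,"slide": [9,0,0],"spin": 0},
  {"hand": 0.1,"slide": [0,0,0],"spin": 0},
])

```text
time: 4.7
tool_pos: [0.5445, -0.2882, 0.0682]
tool_rot: [2.736, 1.534, -0.754]
contact_force: [-0.2, -0.3, 0.0]
opening: 0.0504
```

```bash
python3 to.py 0.5445 -0.2895 0.068
```

```text
[[ 0.0267 -0.342  -0.9393  0.5445]
 [-0.0251 -0.9396  0.3414 -0.2882]
 [-0.9993  0.0144 -0.0336  0.0682]
 [ 0.      0.      0.      1.    ]]
slide [ 0.2  1.2 -0.5] 4.7
```

Emit:
send_rows([
  {"hand": -1,"slide": [0,1,0],"spin": 0},
  {"hand": -1,"slide": [0,0,0],"spin": 0},
  {"hand": -1,"slide": [0,0,0],"spin": 0},
  {"hand": -1,"slide": [0,0,0],"spin": 0},
  {"hand": -1,"slide": [0,0,0],"spin": 0},
], grip_force=30)

```text
time: 5.2
tool_pos: [0.5442, -0.2895, 0.0674]
tool_rot: [2.732, 1.535, -0.758]
contact_force: [1.0, 0.2, -0.7]
opening: 0.0157
```

Emit:
send_rows([
  {"hand": -1,"slide": [-15,0,0],"spin": 0},
  {"hand": -1,"slide": [-25,0,0],"spin": 0},
  {"hand": -1,"slide": [-25,0,0],"spin": 0},
  {"hand": -1,"slide": [-25,0,0],"spin": 0},
  {"hand": -1,"slide": [-25,0,0],"spin": 0},
  {"hand": -1,"slide": [-25,0,0],"spin": 0},
])

```text
time: 5.8
tool_pos: [0.5381, -0.2845, 0.2072]
tool_rot: [2.664, 1.546, -0.827]
contact_force: [0.3, 0.4, -1.5]
opening: 0.0161
```

```bash
python3 to.py 0.5445 -0.2895 0.22; python3 - <<'E'
from h import *
p=shot('scene','s1'); p=shot('wrist','w4')
r=cv2.resize(p['pixels'],None,fx=1,fy=1)
E
python3 to.py 0.5445 -0.2895 0.22
```

```text
[[ 0.0166 -0.3424 -0.9394  0.5381]
 [-0.0181 -0.9395  0.3421 -0.2845]
 [-0.9997  0.0113 -0.0218  0.2072]
 [ 0.      0.      0.      1.    ]]
slide [-12.6   2.6  -8. ] 5.8
[[ 0.0231 -0.3424 -0.9393  0.5398]
 [-0.0226 -0.9395  0.3419 -0.2856]
 [-0.9995  0.0133 -0.0294  0.2102]
 [ 0.      0.      0.      1.    ]]
slide [-9.6  2.2 -6. ] 5.9
```

View pics/w4.png

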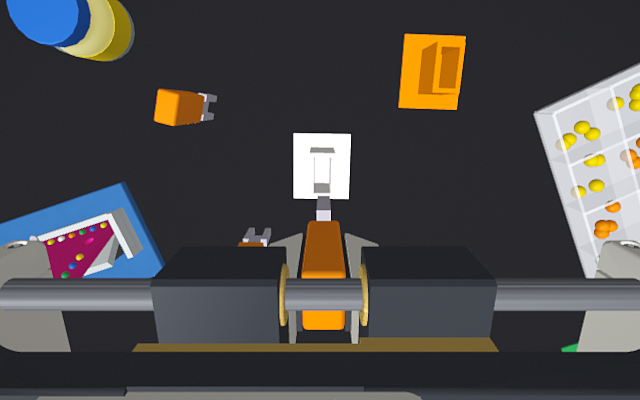

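View pics/s1.png

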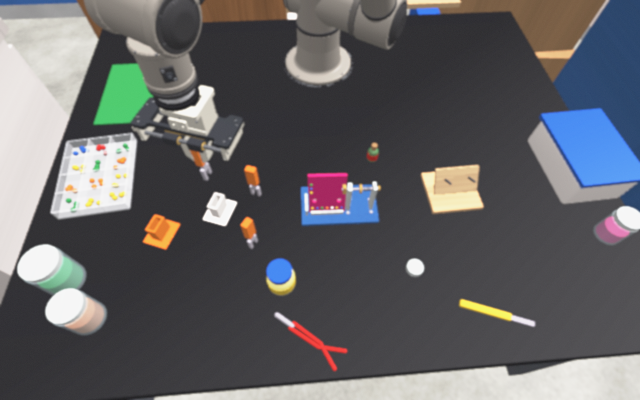

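Emit:
send_rows([
  {"hand": -1,"slide": [0,-15,10],"spin": -0.117},
  {"hand": -1,"slide": [0,-25,8],"spin": -0.117},
  {"hand": -1,"slide": [0,-25,8],"spin": -0.117},
  {"hand": -1,"slide": [0,-30,8],"spin": 0},
  {"hand": -1,"slide": [0,-30,8],"spin": 0},
  {"hand": -1,"slide": [0,-30,8],"spin": 0},
])

```text
time: 6.5
tool_pos: [0.5002, -0.1245, 0.1995]
tool_rot: [2.269, 1.543, -0.862]
contact_force: [0.2, 0.9, -0.0]
opening: 0.0155
```

```bash
python3 to.py 0.46 0.05 0.22
```

```text
[[ 0.0182  0.0105 -0.9998  0.5002]
 [-0.0213 -0.9997 -0.0109 -0.1245]
 [-0.9996  0.0214 -0.018   0.1995]
 [ 0.      0.      0.      1.    ]]
slide [ -24.9 -174.4   37.9] 6.5
```

Emit:
send_rows([
  {"hand": -1,"slide": [-6,-20,10],"spin": 0},
  {"hand": -1,"slide": [-4,-30,8],"spin": 0},
  {"hand": -1,"slide": [-4,-30,6],"spin": 0},
  {"hand": -1,"slide": [-4,-30,6],"spin": 0},
  {"hand": -1,"slide": [-4,-30,6],"spin": 0},
  {"hand": -1,"slide": [-4,-20,6],"spin": 0},
  {"hand": -1,"slide": [0,0,0],"spin": 0},
])

```text
time: 7.2
tool_pos: [0.4483, 0.0455, 0.215]
tool_rot: [1.914, 1.552, -1.214]
contact_force: [0.7, 0.2, -0.9]
opening: 0.0159
```

```bash
python3 - <<'E'
from h import *
p=shot('wrist','w5')
np.savez('/tmp/w5.npz',**{k:p[k] for k in ['pixels','range_z','W','fx','fy','cx','cy']})
E
python3 to.py 0.46 0.05 0.22
```

```text
[[ 0.0063  0.0131 -0.9999  0.4487]
 [-0.018  -0.9998 -0.0132  0.0445]
 [-0.9998  0.0181 -0.006   0.2147]
 [ 0.      0.      0.      1.    ]]
slide [ -5.3  -5.3 -11.4] 7.25
```

View pics/w5.png

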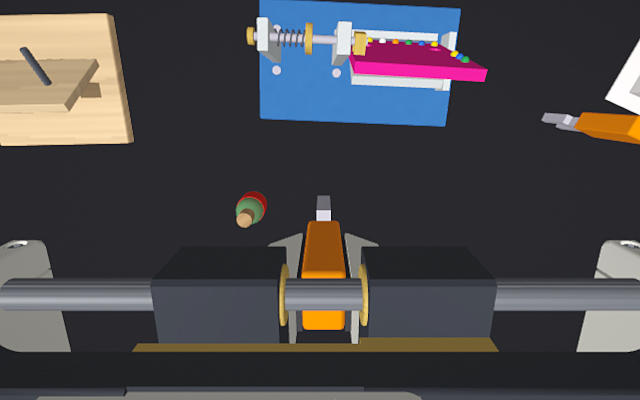

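```bash
cat > jigfit.py <<'E'
from h import *
d=np.load('/tmp/w5.npz'); p={k:d[k] for k in d}
z=p['range_z']; v,u=np.indices(z.shape)
c=np.stack([(u-p['cx'])/p['fx']*z,(v-p['cy'])/p['fy']*z,z],-1)@p['W'][:3,:3].T+p['W'][:3,3]
hsv=cv2.cvtColor(p['pixels'],cv2.COLOR_BGR2HSV)
b=(hsv[...,0]>95)&(hsv[...,0]<125)&(hsv[...,1]>120)&(abs(c[...,2]-.01)<.006)&(c[...,1]<.2)&(c[...,1]>-.2)&(v<135)
r=cv2.minAreaRect((c[b][:,:2]*1000).astype(np.float32)); print('base z',np.median(c[b][:,2]),r)
# refit edges by colour: project pixels to z=.010
m=(v<60)&(u>240)&(u<370)&(c[...,2]>.07)&(c[...,2]<.115)
P=c[m]
up=c[20:60,245:370]
for row in range(24,56,3):
    print(row,[f"{c[row,q,0]*1000:.0f},{c[row,q,1]*1000:.0f},{c[row,q,2]*1000:.0f}" for q in range(248,368,6)])
E
python3 jigfit.py
python3 - <<'E'
import cv2
i=cv2.imread('pics/w5.png')[0:130,230:500]
cv2.imwrite('pics/w5c.png',cv2.resize(i,None,fx=2.9,fy=2.9,interpolation=cv2.INTER_CUBIC))
E
```

```text
base z 0.010650948795703441 ((550.5084838867188, 9.688255310058594), (189.64382934570312, 110.17798614501953), 88.28329467773438)
24 ['587,116,0', '588,110,-0', '570,89,103', '570,85,103', '586,91,11', '586,86,9', '586,80,11', '586,75,11', '586,69,10', '586,63,12', '571,55,98', '587,52,10', '587,46,11', '587,41,10', '587,35,9', '570,34,103', '571,30,101', '571,26,103', '587,12,11', '588,6,9']
27 ['569,99,94', '585,110,0', '567,89,104', '567,85,104', '572,83,80', '583,86,14', '583,80,11', '584,75,11', '584,69,11', '584,63,10', '569,55,100', '584,52,11', '584,46,12', '584,41,10', '584,35,10', '569,34,102', '569,30,101', '522,49,374', '585,12,10', '585,7,11']
30 ['567,99,96', '568,95,91', '566,89,104', '566,85,104', '569,83,80', '580,86,14', '581,80,11', '581,75,9', '581,69,13', '581,63,11', '566,55,101', '581,52,10', '581,46,11', '582,41,10', '582,35,11', '567,34,102', '566,30,104', '567,26,102', '580,13,20', '582,6,9']
33 ['564,99,98', '565,95,93', '564,89,103', '564,85,102', '565,82,95', '565,77,94', '578,80,10', '578,75,11', '578,69,10', '579,63,10', '564,55,103', '579,52,11', '579,
[... 1297 characters left out ...]
, '565,69,10', '565,63,12', '555,55,100', '565,52,12', '566,46,10', '566,40,10', '566,35,10', '555,34,103', '555,30,105', '555,25,102', '555,21,99', '555,16,100']
51 ['563,117,2', '563,111,1', '552,90,101', '552,86,101', '555,84,80', '559,84,37', '562,81,10', '562,75,12', '562,69,12', '563,63,11', '553,55,98', '563,52,12', '563,46,11', '563,40,10', '563,34,10', '553,34,103', '553,30,103', '553,25,103', '553,21,100', '554,16,99']
54 ['560,117,2', '560,111,1', '559,104,11', '552,88,84', '552,84,80', '557,84,38', '560,81,10', '560,75,10', '560,69,10', '560,63,10', '551,56,95', '560,52,11', '560,46,10', '560,40,10', '560,34,12', '551,34,102', '551,29,103', '551,25,103', '551,20,98', '552,16,98']
```

View pics/w5c.png

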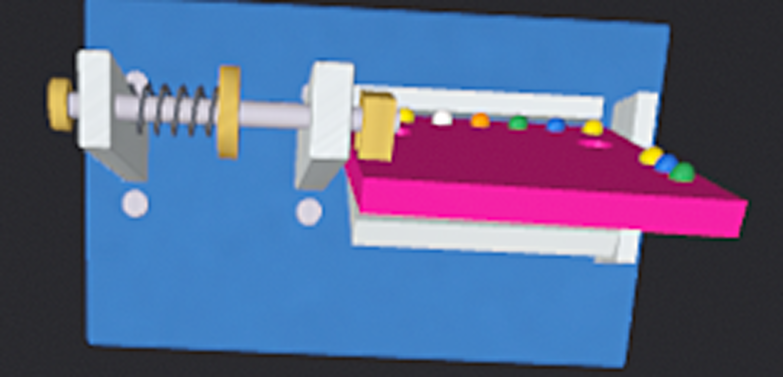

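```bash
cat >> jigfit.py <<'E'
print('tine')
for row in range(192,222,3):
    print(row,[f"{c[row,q,0]*1000:.0f},{c[row,q,1]*1000:.1f},{c[row,q,2]*1000:.0f}" for q in range(312,336,2)])
E
python3 jigfit.py | sed -n '/tine/,$p'; python3 to.py 0.5635 0.0445 0.185;
python3 - <<'E'
import cv2
i=cv2.imread('pics/w5.png')[180:250,280:370]
cv2.imwrite('pics/w5d.png',cv2.resize(i,None,fx=7,fy=7,interpolation=cv2.INTER_CUBIC))
E
```

```text
tine
192 ['419,53.2,-0', '420,51.0,2', '419,48.8,0', '420,46.6,2', '419,44.4,0', '420,42.2,0', '420,40.0,1', '420,37.8,3', '419,35.5,-0', '420,33.4,2', '420,31.2,1', '420,29.0,1']
195 ['416,53.2,0', '416,51.0,-0', '416,48.8,0', '416,46.6,1', '416,44.3,0', '417,42.2,3', '416,39.9,-1', '416,37.7,1', '416,35.5,1', '417,33.4,2', '416,31.1,1', '417,28.9,1']
198 ['413,53.2,1', '413,50.9,2', '412,48.7,-0', '459,47.5,159', '459,46.2,159', '459,44.9,159', '459,43.6,158', '459,42.4,158', '459,41.1,158', '413,33.3,2', '413,31.1,1', '413,28.8,1']
201 ['409,53.1,1', '409,50.9,1', '409,48.7,1', '459,47.5,166', '459,46.2,165', '459,45.0,166', '459,43.8,166', '460,42.6,168', '459,41.3,166', '410,33.2,1', '409,30.9,1', '409,28.7,0']
204 ['406,53.1,0', '406,50.9,1', '406,48.7,1', '459,47.5,172', '459,46.3,172', '459,45.1,172', '459,43.9,172', '459,42.7,172', '459,41.5,173', '459,40.3,172', '406,30.9,2', '406,28.6,1']
207 ['402,53.1,1', '402,50.9,1', '403,48.7,3', '459,47.5,178', '460,46.4,180', '459,45.2,178', '460,44.1,179', '460,42.9,180', '460,41.7,179', '460,40.5,179', '402,30.8,0', '402,28.6,1']

[... 226 characters left out ...]
48.6,1', '458,47.6,186', '458,46.4,186', '458,45.3,185', '458,44.2,186', '458,43.0,186', '458,41.9,186', '458,40.8,186', '396,30.7,1', '396,28.5,1']
216 ['392,53.1,1', '391,50.8,-0', '392,48.6,1', '456,47.5,186', '456,46.4,185', '457,45.3,187', '457,44.2,187', '457,43.0,187', '456,41.9,186', '457,40.8,187', '392,30.6,-0', '392,28.3,1']
219 ['388,53.0,1', '388,50.8,1', '388,48.5,1', '455,47.5,187', '455,46.4,186', '455,45.3,186', '455,44.1,186', '454,42.9,185', '455,41.8,186', '455,40.7,186', '388,30.4,-1', '388,28.3,1']
[[ 0.0063  0.0131 -0.9999  0.4487]
 [-0.018  -0.9998 -0.0132  0.0445]
 [-0.9998  0.0181 -0.006   0.2147]
 [ 0.      0.      0.      1.    ]]
slide [  30.4    0.9 -114.6] 7.25
```

View pics/w5d.png

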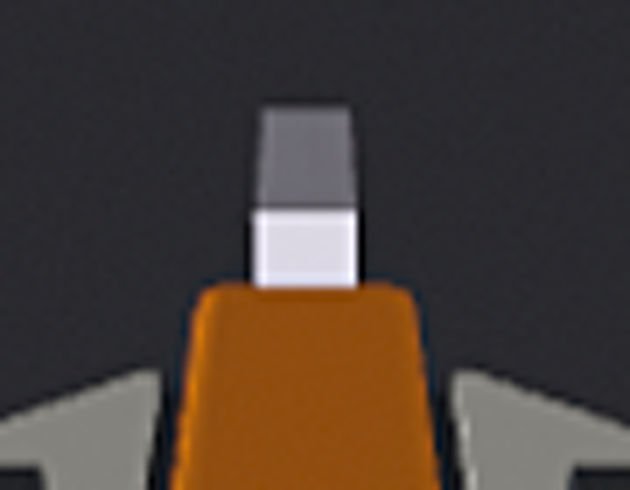

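Emit:
send_rows([
  {"hand": -1,"slide": [0,0,-15],"spin": 0.043},
  {"hand": -1,"slide": [0,0,-25],"spin": 0},
  {"hand": -1,"slide": [2,0,-25],"spin": 0},
  {"hand": -1,"slide": [5,0,-25],"spin": 0},
  {"hand": -1,"slide": [8,0,-20],"spin": 0},
  {"hand": -1,"slide": [0,0,0],"spin": 0},
])

```text
time: 7.85
tool_pos: [0.5626, 0.0344, 0.195]
tool_rot: [1.697, 1.55, -1.48]
contact_force: [0.6, 0.5, -0.0]
opening: 0.0161
```

```bash
python3 - <<'E'
from h import *
p=shot('wrist','w6');q=shot('scene','s6')
np.savez('/tmp/w5.npz',**{k:p[k] for k in ['pixels','range_z','W','fx','fy','cx','cy']})
i=q['pixels'][130:240,280:400]
cv2.imwrite('pics/s6c.png',cv2.resize(i,None,fx=5,fy=5,interpolation=cv2.INTER_CUBIC))
E
python3 to.py 0.5632 0.0442 0.185
```

```text
[[ 0.0014 -0.0352 -0.9994  0.5608]
 [-0.0203 -0.9992  0.0352  0.0349]
 [-0.9998  0.0202 -0.0021  0.1961]
 [ 0.      0.      0.      1.    ]]
slide [10.9 -9.6 -2. ] 7.95
```

View pics/w6.png

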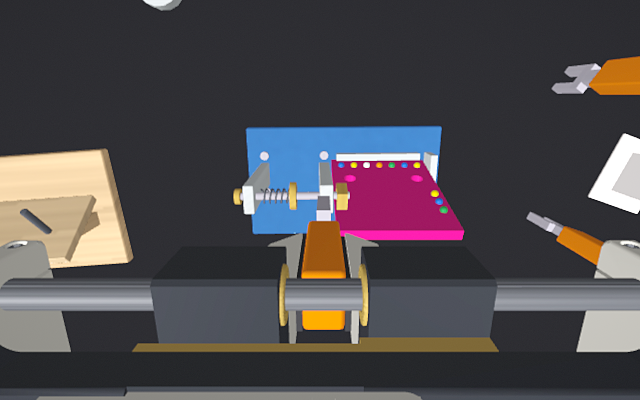

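View pics/s6c.png

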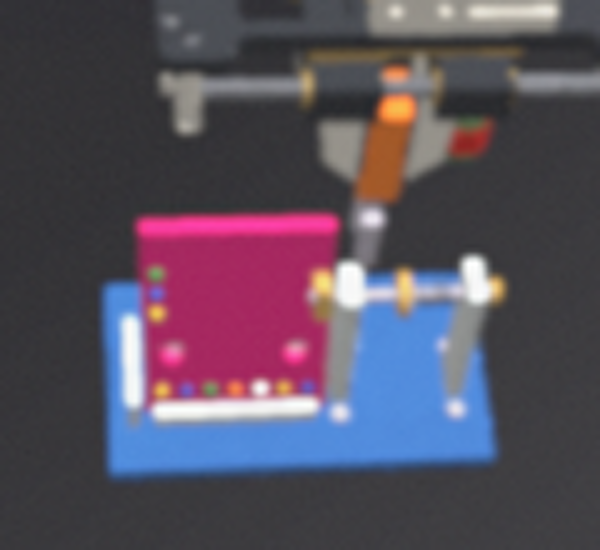

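```bash
cat > jf2.py <<'E'
from h import *
d=np.load('/tmp/w5.npz'); p={k:d[k] for k in d}
z=p['range_z']; v,u=np.indices(z.shape)
c=np.stack([(u-p['cx'])/p['fx']*z,(v-p['cy'])/p['fy']*z,z],-1)@p['W'][:3,:3].T+p['W'][:3,3]
hsv=cv2.cvtColor(p['pixels'],cv2.COLOR_BGR2HSV)
b=(hsv[...,0]>95)&(hsv[...,0]<125)&(hsv[...,1]>120)&(abs(c[...,2]-.01)<.005)&(c[...,1]<.2)&(c[...,1]>-.2)&(v<240)
r=cv2.minAreaRect((c[b][:,:2]*1000).astype(np.float32)); print('base',r)
for a0,a1 in [(.015,.045),(.08,.1)]:
    m=(c[...,2]>.1)&(c[...,2]<.108)&(hsv[...,1]<60)&(c[...,1]>a0)&(c[...,1]<a1)&(v<240)&(c[...,0]>.545)&(c[...,0]<.58)
    print('post',m.sum(),c[m].min(0).round(4),c[m].max(0).round(4))
m=(hsv[...,0]>12)&(hsv[...,0]<32)&(hsv[...,1]>90)&(c[...,1]>.04)&(c[...,1]<.07)&(c[...,2]>.082)&(v<240)
print('collar',m.sum(),c[m].min(0).round(4),c[m].max(0).round(4))
m=(hsv[...,1]<60)&(c[...,1]>.037)&(c[...,1]<.05)&(abs(c[...,2]-.0925)<.004)&(v<240)
print('rod',m.sum(),c[m].mean(0).round(4),c[m].min(0).round(4),c[m].max(0).round(4))
m=(hsv[...,1]<60)&(abs(c[...,1]-p['W'][1,3])<.03)&(c[...,2]>.12)&(c[...,2]<.18)&(v<224)&(v>195)
print('tine',m.sum(),c[m].min(0).round(4),c[m].max(0).round(4))
E
python3 jf2.py
```

```text
base ((550.989990234375, 9.891151428222656), (189.75048828125, 109.46527099609375), 88.46348571777344)
post 203 [0.5512 0.0246 0.1   ] [0.5727 0.0343 0.1047]
post 320 [0.5517 0.0832 0.1001] [0.5741 0.0918 0.1058]
collar 216 [0.554  0.04   0.0936] [0.5756 0.0584 0.2096]
rod 128 [0.5625 0.0437 0.0944] [0.5595 0.0373 0.0917] [0.5649 0.0499 0.0963]
tine 335 [0.5679 0.0285 0.1319] [0.5742 0.0366 0.1678]
```

Emit:
send_rows([
  {"hand": -1,"slide": [0,-5,-1],"spin": -0.005},
  {"hand": -1,"slide": [0,-4,-1],"spin": 0},
  {"hand": -1,"slide": [0,0,0],"spin": 0},
])

```text
time: 8.25
tool_pos: [0.5616, 0.0438, 0.1966]
tool_rot: [1.66, 1.55, -1.513]
contact_force: [0.2, -0.2, -0.9]
opening: 0.0159
```

```bash
python3 - <<'E'
from h import *
p=shot('wrist','w7')
np.savez('/tmp/w5.npz',**{k:p[k] for k in ['pixels','range_z','W','fx','fy','cx','cy']})
cv2.imwrite('pics/w7c.png',cv2.resize(p['pixels'][110:250,220:460],None,fx=3.3,fy=3.3,interpolation=cv2.INTER_CUBIC))
E
python3 to.py 0.5632 0.0442 0.185; python3 jf2.py
```

```text
[[ 0.0012 -0.0306 -0.9995  0.5615]
 [-0.0204 -0.9993  0.0306  0.0437]
 [-0.9998  0.0204 -0.0018  0.1967]
 [ 0.      0.      0.      1.    ]]
slide [11.7 -0.8 -1.6] 8.3
base ((550.8765869140625, 9.662033081054688), (190.18812561035156, 109.6473159790039), 88.4382095336914)
post 372 [0.5506 0.0248 0.1   ] [0.5727 0.0348 0.105 ]
post 316 [0.5521 0.0832 0.1001] [0.5742 0.0915 0.1051]
collar 602 [0.5535 0.04   0.0924] [0.6362 0.0582 0.3553]
rod 108 [0.5627 0.0439 0.0945] [0.5601 0.0374 0.0921] [0.5648 0.0499 0.0965]
tine 325 [0.5668 0.0379 0.1331] [0.5731 0.0461 0.1694]
```

View pics/w7c.png

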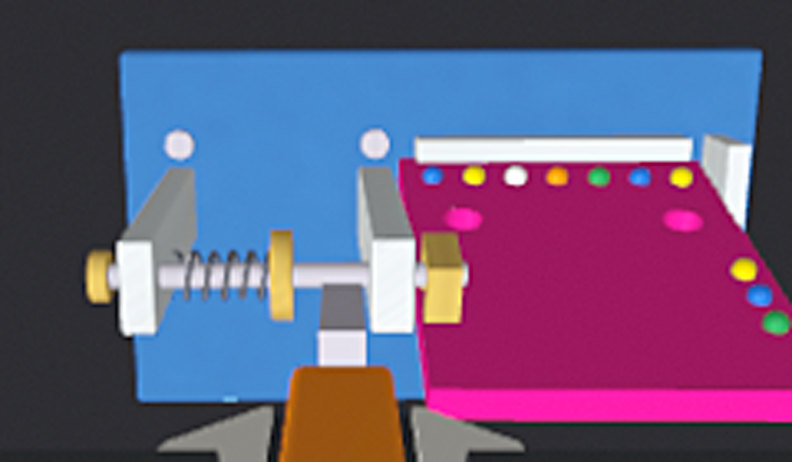

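Emit:
send_rows([
  {"hand": -1,"slide": [6,-1.5,-1],"spin": 0},
  {"hand": -1,"slide": [9,-0.5,0],"spin": 0},
  {"hand": -1,"slide": [9,-0.3,0],"spin": 0},
  {"hand": -1,"slide": [4,0,0],"spin": 0},
  {"hand": -1,"slide": [0,0,0],"spin": 0},
])

```text
time: 8.8
tool_pos: [0.5619, 0.0459, 0.1662]
tool_rot: [1.647, 1.55, -1.525]
contact_force: [0.8, -0.1, -0.5]
opening: 0.0159
```

```bash
python3 - <<'E'
from h import *
p=shot('wrist','w8')
np.savez('/tmp/w5.npz',**{k:p[k] for k in ['pixels','range_z','W','fx','fy','cx','cy']})
cv2.imwrite('pics/w8c.png',cv2.resize(p['pixels'][110:250,220:460],None,fx=3.3,fy=3.3,interpolation=cv2.INTER_CUBIC))
E
python3 to.py 0.5625 0.045 0.141; python3 jf2.py|grep tine
```

```text
[[ 0.0012 -0.0297 -0.9996  0.562 ]
 [-0.0206 -0.9993  0.0297  0.0459]
 [-0.9998  0.0206 -0.0018  0.1665]
 [ 0.      0.      0.      1.    ]]
slide [25.5  0.3 -0.5] 8.85
tine 253 [0.5673 0.0373 0.12  ] [0.5734 0.0481 0.1566]
```

View pics/w8c.png

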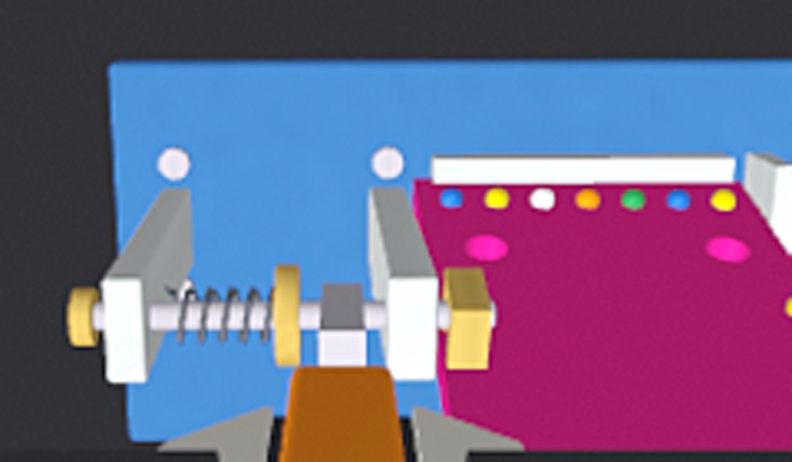

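Emit:
send_rows([
  {"hand": -1,"slide": [5,0,-0.5],"spin": 0},
  {"hand": -1,"slide": [8,-0.2,0],"spin": 0},
  {"hand": -1,"slide": [8,-0.2,0],"spin": 0},
  {"hand": -1,"slide": [5,0,0],"spin": 0},
  {"hand": -1,"slide": [0,0,0],"spin": 0},
])

```text
time: 9.35
tool_pos: [0.5628, 0.0456, 0.1383]
tool_rot: [1.677, 1.55, -1.494]
contact_force: [0.2, 0.6, -0.9]
opening: 0.0158
```

```bash
python3 - <<'E'
from h import *
p=shot('wrist','w9')
cv2.imwrite('pics/w9c.png',cv2.resize(p['pixels'][110:250,220:460],None,fx=3.3,fy=3.3,interpolation=cv2.INTER_CUBIC))
E
python3 to.py 0.5625 0.045 0.141
```

```text
[[ 0.002  -0.03   -0.9995  0.5629]
 [-0.0207 -0.9993  0.0299  0.0455]
 [-0.9998  0.0206 -0.0026  0.1386]
 [ 0.      0.      0.      1.    ]]
slide [-2.4  0.6  0.4] 9.4
```

View pics/w9c.png

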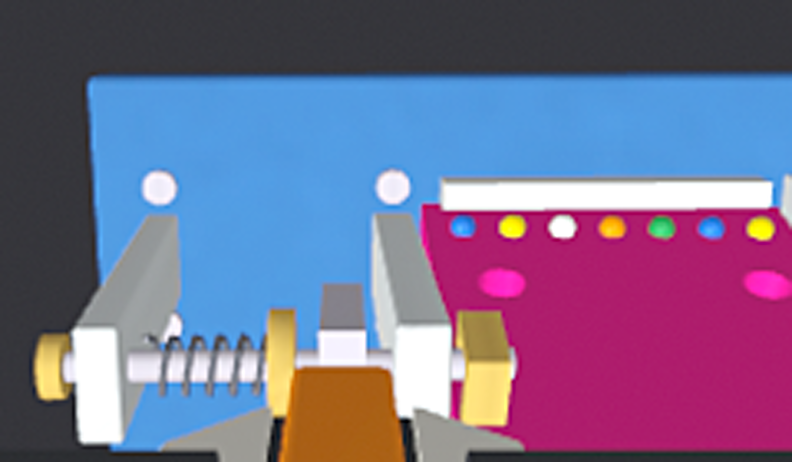

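Emit:
send_rows([
  {"hand": -1,"slide": [0,-3,0],"spin": 0},
  {"hand": -1,"slide": [0,-3,0],"spin": 0},
  {"hand": -1,"slide": [0,-3,0],"spin": 0},
  {"hand": -1,"slide": [0,-3,0],"spin": 0},
  {"hand": -1,"slide": [0,-3,0],"spin": 0},
  {"hand": -1,"slide": [0,-2,0],"spin": 0},
  {"hand": -1,"slide": [0,0,0],"spin": 0},
])

```text
time: 10.1
tool_pos: [0.5637, 0.0621, 0.1388]
tool_rot: [1.697, 1.546, -1.474]
contact_force: [0.3, -3.3, -1.9]
opening: 0.0158
```

```bash
python3 - <<'E'
from h import *
p=shot('wrist','w10')
cv2.imwrite('pics/w10c.png',cv2.resize(p['pixels'][110:250,220:460],None,fx=3.3,fy=3.3,interpolation=cv2.INTER_CUBIC))
E
python3 to.py 0.5625 0.0455 0.1386
```

```text
[[ 0.0024 -0.0296 -0.9996  0.5637]
 [-0.0246 -0.9993  0.0295  0.062 ]
 [-0.9997  0.0245 -0.0031  0.1388]
 [ 0.      0.      0.      1.    ]]
slide [ 0.6 16.5  0.7] 10.15
```

View pics/w10c.png

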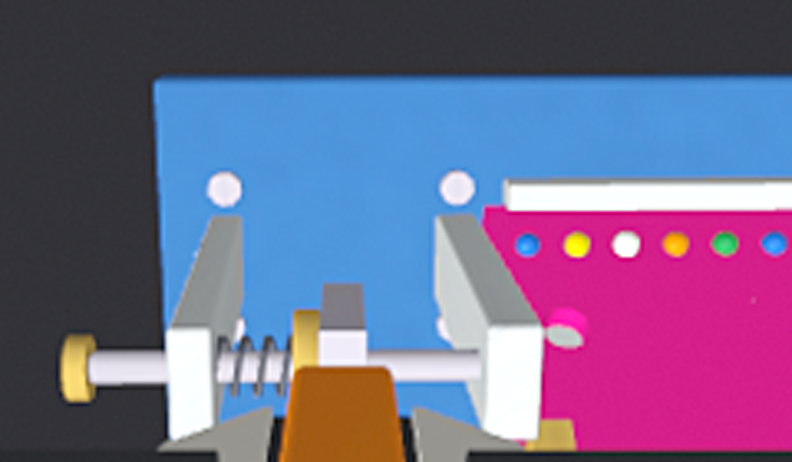

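Emit:
send_rows([
  {"hand": -1,"slide": [0,4,0],"spin": 0},
  {"hand": -1,"slide": [0,4,0],"spin": 0},
  {"hand": -1,"slide": [0,4,0],"spin": 0},
  {"hand": -1,"slide": [0,4,0],"spin": 0},
  {"hand": -1,"slide": [0,0,0],"spin": 0},
])

```text
time: 10.65
tool_pos: [0.5635, 0.0455, 0.1395]
tool_rot: [1.759, 1.548, -1.413]
contact_force: [0.3, -0.9, -1.6]
opening: 0.0158
```

```bash
python3 - <<'E'
from h import *
p=shot('wrist','w11')
cv2.imwrite('pics/w11c.png',cv2.resize(p['pixels'][110:250,220:460],None,fx=3.3,fy=3.3,interpolation=cv2.INTER_CUBIC))
E
python3 to.py 0.5635 0.0452 0.22
```

```text
[[ 0.0036 -0.0303 -0.9995  0.5635]
 [-0.022  -0.9993  0.0302  0.0457]
 [-0.9998  0.0219 -0.0043  0.1395]
 [ 0.      0.      0.      1.    ]]
slide [-80.4   2.2  -0.3] 10.7
```

View pics/w11c.png

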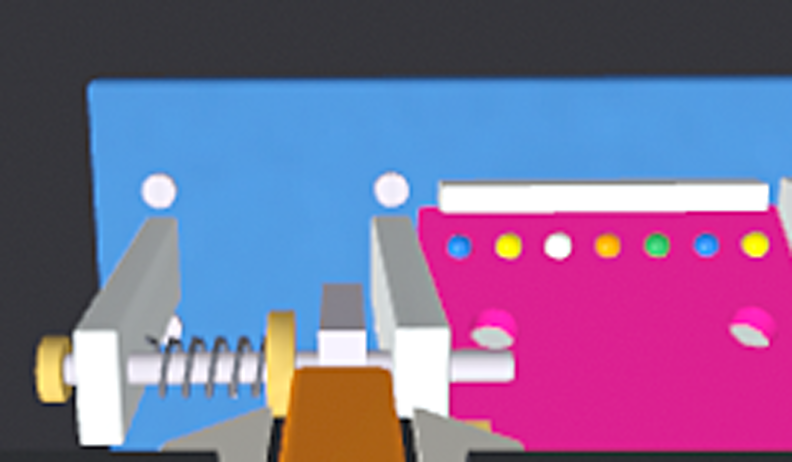

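Emit:
send_rows([
  {"hand": -1,"slide": [-8,0.3,0],"spin": 0},
  {"hand": -1,"slide": [-12,0.3,0],"spin": 0},
  {"hand": -1,"slide": [-15,0.3,0],"spin": 0},
  {"hand": -1,"slide": [-20,0,0],"spin": 0},
  {"hand": -1,"slide": [-20,0,0],"spin": 0},
  {"hand": -1,"slide": [-10,0,5],"spin": 0},
  {"hand": -1,"slide": [0,0,0],"spin": 0},
])

```text
time: 11.4
tool_pos: [0.5584, 0.0484, 0.2331]
tool_rot: [1.963, 1.549, -1.208]
contact_force: [-1.6, -0.3, -0.6]
opening: 0.016
```

```bash
python3 - <<'E'
from h import *
p=shot('wrist','w12')
np.savez('/tmp/w12.npz',**{k:p[k] for k in ['pixels','range_z','W','fx','fy','cx','cy']})
E
python3 to.py 0.5445 -0.2895 0.22
```

```text
[[ 0.0072 -0.0292 -0.9995  0.5584]
 [-0.0205 -0.9994  0.0291  0.0483]
 [-0.9998  0.0202 -0.0078  0.2324]
 [ 0.      0.      0.      1.    ]]
slide [ 19.2 337.8   4.2] 11.45
```

View pics/w12.png

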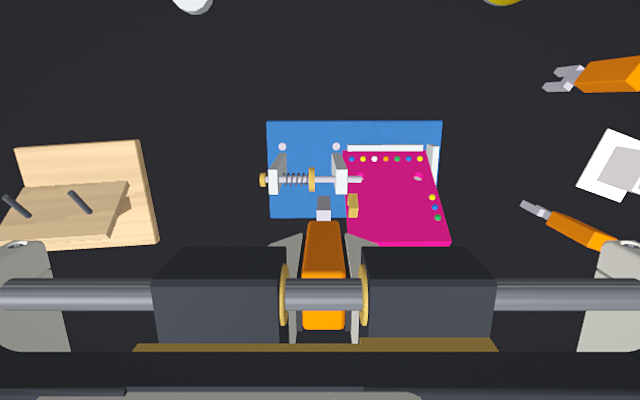

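Emit:
send_rows([
  {"hand": -1,"slide": [0,20,0],"spin": 0},
  {"hand": -1,"slide": [0,30,0],"spin": 0},
  {"hand": -1,"slide": [0,30,0],"spin": 0},
  {"hand": -1,"slide": [0,30,0],"spin": 0},
  {"hand": -1,"slide": [0,30,0],"spin": 0},
  {"hand": -1,"slide": [0,30,0],"spin": 0},
  {"hand": -1,"slide": [0,30,0],"spin": 0},
  {"hand": -1,"slide": [0,30,0],"spin": 0},
])

```text
time: 12.25
tool_pos: [0.5484, -0.1841, 0.2287]
tool_rot: [1.262, 1.555, -1.901]
contact_force: [0.5, 0.0, -1.1]
opening: 0.0163
```

```bash
python3 to.py 0.5445 -0.2895 0.22
```

```text
[[-0.0051 -0.0211 -0.9998  0.5484]
 [-0.0149 -0.9997  0.0212 -0.1841]
 [-0.9999  0.015   0.0048  0.2287]
 [ 0.      0.      0.      1.    ]]
slide [ 10.3 105.3   1.6] 12.25
```

Emit:
send_rows([
  {"hand": -1,"slide": [0,25,2],"spin": 0.112},
  {"hand": -1,"slide": [0,25,-2],"spin": 0.112},
  {"hand": -1,"slide": [0,20,-5],"spin": 0.112},
  {"hand": -1,"slide": [0,10,-4],"spin": 0},
  {"hand": -1,"slide": [0,0,0],"spin": 0},
  {"hand": -1,"slide": [0,0,0],"spin": 0},
])

```text
time: 12.85
tool_pos: [0.541, -0.2708, 0.2228]
tool_rot: [0.918, 1.554, -2.592]
contact_force: [0.8, 0.5, -1.0]
opening: 0.0154
```

```bash
python3 - <<'E'
from h import *
p=shot('wrist','w13')
np.savez('/tmp/w5.npz',**{k:p[k] for k in ['pixels','range_z','W','fx','fy','cx','cy']})
E
python3 to.py 0.5445 -0.2895 0.19; python3 - <<'E'
from h import *
d=np.load('/tmp/w5.npz'); p={k:d[k] for k in d}
import potfit; potfit.fit(p)
E
```

```text
[[-0.0148 -0.3601 -0.9328  0.541 ]
 [-0.0091 -0.9328  0.3603 -0.2706]
 [-0.9998  0.0138  0.0105  0.2229]
 [ 0.      0.      0.      1.    ]]
slide [ 33.   15.9 -10.4] 12.9
foot 2752 z 0.0039 ((544.8136596679688, -289.0335388183594), (60.928077697753906, 70.22008514404297), 69.03397369384766)
rim 625 z 0.0507 ((544.6072387695312, -289.4308776855469), (23.958660125732422, 42.210304260253906), 68.9981918334961)
handle 0
```

View pics/w13.png

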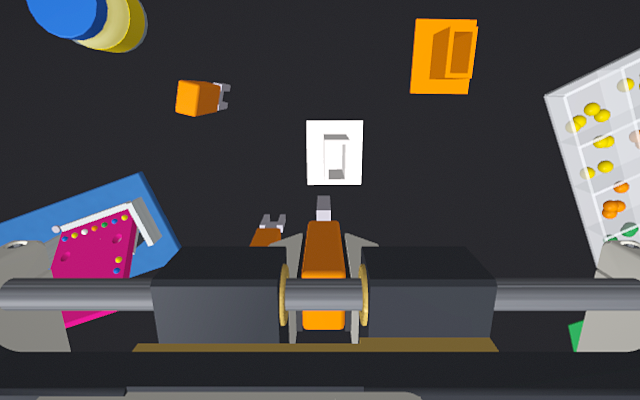

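```bash
python3 to.py 0.5487 -0.2899 0.19
```

```text
[[-0.0148 -0.3601 -0.9328  0.541 ]
 [-0.0091 -0.9328  0.3603 -0.2706]
 [-0.9998  0.0138  0.0105  0.2229]
 [ 0.      0.      0.      1.    ]]
slide [ 32.9  14.8 -14.4] 12.9
```

Emit:
send_rows([
  {"hand": -1,"slide": [5,7,-7],"spin": 0},
  {"hand": -1,"slide": [10,7,-7],"spin": 0},
  {"hand": -1,"slide": [15,1,-1],"spin": 0},
  {"hand": -1,"slide": [15,0,0],"spin": 0},
  {"hand": -1,"slide": [15,0,0],"spin": 0},
  {"hand": -1,"slide": [10,0,0],"spin": 0},
  {"hand": -1,"slide": [0,0,0],"spin": 0},
])

```text
time: 13.6
tool_pos: [0.5513, -0.2903, 0.1469]
tool_rot: [0.892, 1.554, -2.608]
contact_force: [0.0, 1.2, -0.3]
opening: 0.0159
```

```bash
python3 - <<'E'
from h import *
p=shot('wrist','w14')
np.savez('/tmp/w5.npz',**{k:p[k] for k in ['pixels','range_z','W','fx','fy','cx','cy']})
cv2.imwrite('pics/w14c.png',cv2.resize(p['pixels'][110:250,220:460],None,fx=3.3,fy=3.3,interpolation=cv2.INTER_CUBIC))
E
python3 to.py 0.5487 -0.2899 0.07
```

```text
[[-0.0139 -0.3515 -0.9361  0.5516]
 [-0.0094 -0.9361  0.3517 -0.2905]
 [-0.9999  0.0137  0.0097  0.1477]
 [ 0.      0.      0.      1.    ]]
slide [77.8 -0.6  2.2] 13.65
```

View pics/w14c.png

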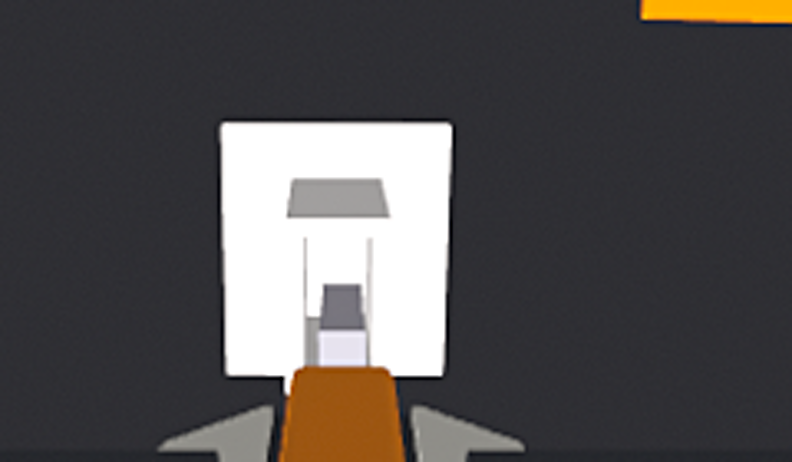

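Emit:
send_rows([
  {"hand": -1,"slide": [5,0,2],"spin": 0},
  {"hand": -1,"slide": [12,0,0],"spin": 0},
  {"hand": -1,"slide": [12,0,0],"spin": 0},
  {"hand": -1,"slide": [12,0,0],"spin": 0},
  {"hand": -1,"slide": [10,0,0],"spin": 0},
  {"hand": -1,"slide": [0,0,0],"spin": 0},
])

```text
time: 14.25
tool_pos: [0.5497, -0.2908, 0.0939]
tool_rot: [1.129, 1.555, -2.371]
contact_force: [-0.6, 0.3, -0.4]
opening: 0.016
```

```bash
python3 - <<'E'
from h import *
p=shot('wrist','w15')
print(observe()['contact_force'])
cv2.imwrite('pics/w15c.png',cv2.resize(p['pixels'][110:250,220:460],None,fx=3.3,fy=3.3,interpolation=cv2.INTER_CUBIC))
E
python3 to.py 0.5487 -0.2899 0.07
```

```text
[ 0.09756612 -0.03457463 -1.60713067]
[[-0.0106 -0.351  -0.9363  0.55  ]
 [-0.0116 -0.9362  0.3512 -0.291 ]
 [-0.9999  0.0146  0.0058  0.0946]
 [ 0.      0.      0.      1.    ]]
slide [24.6 -0.9  1.5] 14.3
```

View pics/w15c.png

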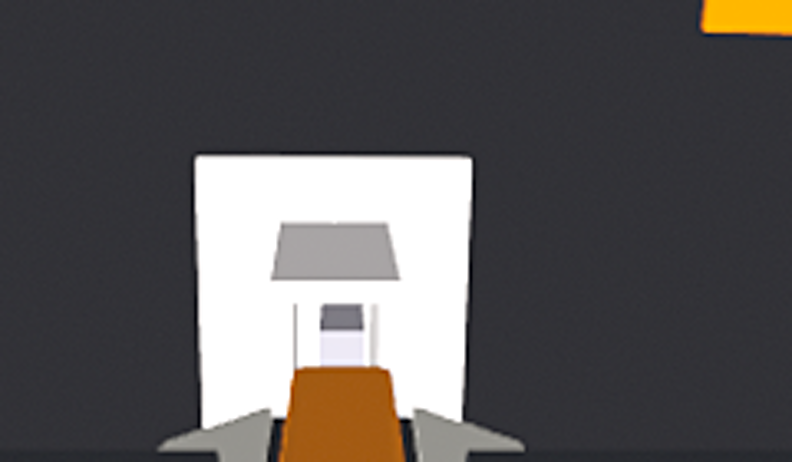

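Tines are inside the opening; continuing to the floor.

Emit:
send_rows([
  {"hand": -1,"slide": [8,-0.5,0],"spin": 0},
  {"hand": -1,"slide": [8,0,0],"spin": 0},
  {"hand": -1,"slide": [6,0,0],"spin": 0},
  {"hand": -1,"slide": [3,0,0],"spin": 0},
  {"hand": -1,"slide": [0,0,0],"spin": 0},
])

```text
time: 14.8
tool_pos: [0.5502, -0.291, 0.0683]
tool_rot: [1.253, 1.555, -2.247]
contact_force: [0.4, -0.7, -1.6]
opening: 0.0162
```

Emit:
send_rows([
  {"hand": -1,"slide": [1,0,0],"spin": 0},
  {"hand": -0.4,"slide": [0,0,0],"spin": 0},
  {"hand": 0.0,"slide": [0,0,0],"spin": 0},
  {"hand": 0.2,"slide": [0,0,0],"spin": 0},
  {"hand": 0.2,"slide": [0,0,0],"spin": 0},
])

```text
time: 15.3
tool_pos: [0.5513, -0.2918, 0.0688]
tool_rot: [1.494, 1.555, -2.006]
contact_force: [0.1, 0.1, 0.1]
opening: 0.0432
```

```bash
python3 - <<'E'
from h import *
p=shot('wrist','w16')
print(observe()['contact_force'])
E
python3 to.py 0.5487 -0.2899 0.07
```

```text
[-0.089183    0.06760365  0.49692924]
[[-0.0067 -0.3511 -0.9363  0.5514]
 [-0.0144 -0.9362  0.3511 -0.2918]
 [-0.9999  0.0158  0.0012  0.0688]
 [ 0.      0.      0.      1.    ]]
slide [-1.2 -0.8  3.1] 15.35
```

View pics/w16.png

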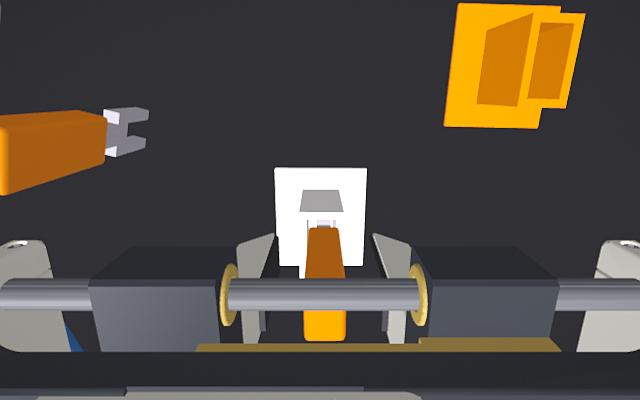

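Emit:
send_rows([
  {"hand": 0.3,"slide": [-10,0,0],"spin": 0},
  {"hand": 0.3,"slide": [-20,0,0],"spin": 0},
  {"hand": 0.3,"slide": [-25,0,0],"spin": 0},
  {"hand": 0.3,"slide": [-25,0,0],"spin": 0},
  {"hand": 0.3,"slide": [-30,0,0],"spin": 0},
  {"hand": 0.3,"slide": [-30,0,0],"spin": -0.1},
  {"hand": 0.3,"slide": [-30,-20,10],"spin": -0.12},
  {"hand": 0.3,"slide": [-10,-30,10],"spin": -0.12},
])

```text
time: 16.15
tool_pos: [0.5413, -0.2378, 0.2578]
tool_rot: [1.114, 1.555, -2.04]
contact_force: [0.5, 1.0, 0.4]
opening: 0.0596
```

```bash
python3 to.py 0.46 0.15 0.27
```

```text
[[-0.0073 -0.0124 -0.9999  0.5413]
 [-0.0143 -0.9998  0.0125 -0.2378]
 [-0.9999  0.0144  0.0071  0.2578]
 [ 0.      0.      0.      1.    ]]
slide [ -17.2 -386.5   86.2] 16.15
```

Emit:
send_rows([
  {"hand": 0.3,"slide": [-2,-40,9],"spin": 0},
  {"hand": 0.3,"slide": [-2,-45,10],"spin": 0},
  {"hand": 0.3,"slide": [-2,-45,10],"spin": 0},
  {"hand": 0.3,"slide": [-2,-45,10],"spin": 0},
  {"hand": 0.3,"slide": [-2,-45,10],"spin": 0},
  {"hand": 0.3,"slide": [-2,-45,10],"spin": 0},
  {"hand": 0.3,"slide": [-2,-45,10],"spin": 0},
  {"hand": 0.3,"slide": [-2,-45,10],"spin": 0},
])

```text
time: 16.95
tool_pos: [0.463, 0.1285, 0.2782]
tool_rot: [2.031, 1.551, -1.126]
contact_force: [0.5, -0.8, 0.2]
opening: 0.0591
```

Emit:
send_rows([
  {"hand": 1,"slide": [-5,-15,8],"spin": 0},
  {"hand": 1,"slide": [0,0,0],"spin": 0},
])

```text
time: 17.15
tool_pos: [0.453, 0.1493, 0.2851]
tool_rot: [2.187, 1.551, -0.963]
contact_force: [0.3, -0.3, 0.3]
opening: 0.0713
```

```bash
python3 - <<'E'
from h import *
p=shot('wrist','w17')
np.savez('/tmp/w17.npz',**{k:p[k] for k in ['pixels','range_z','W','fx','fy','cx','cy']})
for t in ['plate','hole_left','hole_right','board','pin_left','pin_right','fork']:
    for r in vision.search_frame(p,t)[:3]: print(t,r)
E
python3 to.py 0.46 0.15 0.27
```

```text
plate {'uv': [489.5, 93.4], 'conf': 0.91}
hole_left {'uv': [488.1, 93.0], 'conf': 0.63}
hole_right {'uv': [489.3, 91.9], 'conf': 0.95}
hole_right {'uv': [412.8, 60.4], 'conf': 0.69}
board {'uv': [171.4, 98.6], 'conf': 0.96}
board {'uv': [348.8, 196.0], 'conf': 0.61}
pin_left {'uv': [169.4, 100.0], 'conf': 0.98}
pin_right {'uv': [169.1, 98.7], 'conf': 0.76}
pin_right {'uv': [414.3, 59.0], 'conf': 0.45}
fork {'uv': [619.1, 116.8], 'conf': 0.58}
[[ 0.0085 -0.0135 -0.9999  0.4541]
 [-0.017  -0.9998  0.0133  0.1461]
 [-0.9998  0.0169 -0.0087  0.2834]
 [ 0.      0.      0.      1.    ]]
slide [13.4 -4.2 -5.7] 17.55
```

View pics/w17.png

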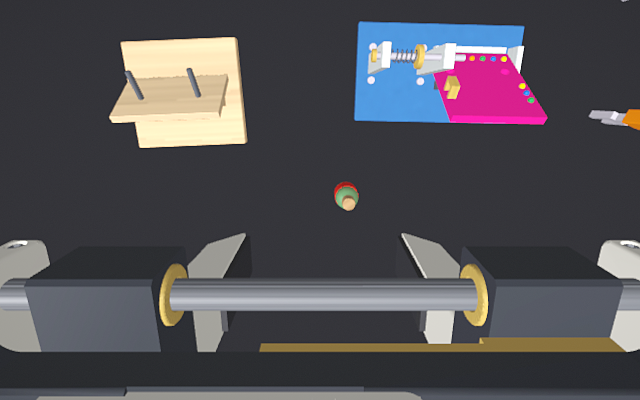

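```bash
cat > bf.py <<'E'
from h import *
import sys
d=np.load(sys.argv[1] if len(sys.argv)>1 else '/tmp/w17.npz'); p={k:d[k] for k in d}
z=p['range_z']; v,u=np.indices(z.shape)
c=np.stack([(u-p['cx'])/p['fx']*z,(v-p['cy'])/p['fy']*z,z],-1)@p['W'][:3,:3].T+p['W'][:3,3]
hsv=cv2.cvtColor(p['pixels'],cv2.COLOR_BGR2HSV)
def plane(P,tol=.0015,it=8):
    for _ in range(it):
        o=np.median(P,0) if _==0 else P.mean(0); n=np.linalg.svd(P-P.mean(0),full_matrices=False)[2][2]
        dd=abs((P-P.mean(0))@n); Q=P[dd<max(tol,np.percentile(dd,85) if _<4 else tol)]; P=Q
    if n[0]<0:n=-n
    return P.mean(0),n,len(P)
def rep(nm,m,up=1):
    o,n,k=plane(c[m]); print(nm,k,'o',o.round(4),'n',n.round(4),'lean',np.degrees(np.arcsin(n[2])).round(2),'yaw',np.degrees(np.arctan2(n[1],n[0])).round(2))
    ex=np.array([n[0],n[1],0]);  ex/=np.hypot(*n[:2]); y=np.cross([0,0,1],ex); zz=np.cross(n,y)
    inl=m&(abs((c-o)@n)<.002)
    Y=(c[inl]-o)@y; Z=(c[inl]-o)@zz
    r=cv2.minAreaRect(np.stack([Y,Z],1).astype(np.float32)*1000); print('  rect',r)
    ang=r[2]; 
    ctr=o+y*r[0][0]/1000+zz*r[0][1]/1000
    print('  ctr',ctr.round(4),'Y',np.percentile(Y,[.5,99.5]).round(4),'Z',np.percentile(Z,[.5,99.5]).round(4))
    return o,n,y,zz,ctr,inl
if __name__=='__main__':
    wood=(hsv[...,0]>8)&(hsv[...,0]<28)&(hsv[...,1]>40)&(c[...,1]>.2)&(c[...,1]<.42)&(v<235)&(c[...,2]>.022)&(c[...,2]<.09)
    rep('board',wood)
    base=(hsv[...,0]>8)&(hsv[...,0]<28)&(hsv[...,1]>40)&(c[...,1]>.2)&(v<235)&(c[...,2]<.02)&(c[...,2]>0.005)
    r=cv2.minAreaRect((c[base][:,:2]*1000).astype(np.float32)); print('rackbase',r,np.median(c[base][:,2]))
    pk=((hsv[...,0]>150)&(hsv[...,0]<178)&(hsv[...,1]>120)&(c[...,1]<.06)&(c[...,1]>-.12)&(v<235))
    o,n,y,zz,ctr,inl=rep('plate',pk)
    # pins: dark pts above board
E
python3 bf.py
```

```text
board 3625 o [0.528  0.3051 0.0563] n [0.8077 0.0254 0.5891] lean 36.09 yaw 1.8
  rect ((0.8178520202636719, -3.0996932983398438), (111.10263061523438, 70.08081817626953), 0.08302102237939835)
  ctr [0.5298 0.3059 0.0538] Y [-0.0541  0.0547] Z [-0.0368  0.0309]
rackbase ((530.1909790039062, 305.7477111816406), (120.24070739746094, 130.6438446044922), 1.9005016088485718) 0.012682688793549723
plate 4353 o [ 0.5331 -0.0233  0.0721] n [ 0.8158 -0.0249  0.5779] lean 35.3 yaw -1.75
  rect ((3.278827667236328, -12.142879486083984), (93.360595703125, 118.12568664550781), 1.05585515499115)
  ctr [ 0.5402 -0.0203  0.0622] Y [-0.0426  0.0471] Z [-0.0691  0.0459]
```

Emit:
send_rows([
  {"hand": 1,"slide": [0,10,0],"spin": -0.145},
  {"hand": 1,"slide": [0,15,0],"spin": -0.145},
  {"hand": 1,"slide": [0,15,0],"spin": -0.145},
  {"hand": 1,"slide": [0,15,0],"spin": -0.145},
  {"hand": 1,"slide": [0,15,0],"spin": -0.145},
  {"hand": 1,"slide": [0,15,0],"spin": -0.145},
  {"hand": 1,"slide": [0,15,0],"spin": -0.145},
  {"hand": 1,"slide": [0,15,0],"spin": -0.145},
])

```text
time: 18.35
tool_pos: [0.5108, 0.0443, 0.2844]
tool_rot: [0.702, 1.553, -1.257]
contact_force: [-0.1, -0.2, 0.8]
opening: 0.0919
```

Emit:
send_rows([
  {"hand": 1,"slide": [0,20,10],"spin": -0.145},
  {"hand": 1,"slide": [0,20,10],"spin": -0.145},
  {"hand": 1,"slide": [0,20,10],"spin": -0.14},
  {"hand": 1,"slide": [0,10,10],"spin": 0},
])

```text
time: 18.75
tool_pos: [0.5747, -0.0134, 0.2847]
tool_rot: [0.171, 1.553, -1.34]
contact_force: [0.0, 0.3, 0.4]
opening: 0.0919
```

```bash
python3 to.py 0.7 0.0 0.28
```

```text
[[ 0.004   0.9983  0.059   0.5747]
 [-0.0171  0.059  -0.9981 -0.0134]
 [-0.9998  0.003   0.0173  0.2847]
 [ 0.      0.      0.      1.    ]]
slide [  5.  125.9  -6. ] 18.75
```

Now test whether pushing past reach tilts the tool.

Emit:
send_rows([
  {"hand": 1,"slide": [0,40,-2],"spin": 0.05},
  {"hand": 1,"slide": [0,40,-1],"spin": 0},
  {"hand": 1,"slide": [0,40,0],"spin": 0},
  {"hand": 1,"slide": [0,40,0],"spin": 0},
  {"hand": 1,"slide": [0,40,0],"spin": 0},
  {"hand": 1,"slide": [0,40,0],"spin": 0},
  {"hand": 1,"slide": [0,40,0],"spin": 0},
])

```text
time: 19.45
tool_pos: [0.8148, -0.0164, 0.274]
tool_rot: [0.804, 1.545, -0.77]
contact_force: [74.9, -5.2, 26.1]
opening: 0.0919
```

```bash
python3 to.py 0.7 0.0 0.28; python3 -c "
from h import *;print(observe()['qpos'].round(3))"
```

```text
[[ 0.0186  0.9998 -0.0034  0.8148]
 [-0.018  -0.0031 -0.9998 -0.0164]
 [-0.9997  0.0186  0.018   0.274 ]
 [ 0.      0.      0.      1.    ]]
slide [  -8.4 -114.8  -15.9] 19.45
[-0.108  1.073  0.036 -0.018  2.012 -0.112]
```

Emit:
send_rows([
  {"hand": 1,"slide": [0,-10,0],"spin": 0},
  {"hand": 1,"slide": [0,-20,0],"spin": 0},
  {"hand": 1,"slide": [0,-30,0],"spin": 0},
  {"hand": 1,"slide": [-10,-35,0],"spin": 0},
  {"hand": 1,"slide": [-10,-35,0],"spin": 0},
  {"hand": 1,"slide": [-10,-35,0],"spin": 0},
])

```text
time: 20.05
tool_pos: [0.6453, -0.0212, 0.2648]
tool_rot: [-1.237, 1.534, -2.818]
contact_force: [0.1, 0.1, 1.2]
opening: 0.092
```

```bash
python3 to.py 0.6 0.0 0.28; python3 -c "
from h import *;print(observe()['qpos'].round(3))"
```

```text
[[-0.0351  0.9993 -0.0101  0.6453]
 [-0.0118 -0.0105 -0.9999 -0.0212]
 [-0.9993 -0.035   0.0121  0.2648]
 [ 0.      0.      0.      1.    ]]
slide [-13.8 -46.1 -20.5] 20.05
[-0.143  0.575  1.044 -0.017  1.555 -0.132]
```

Emit:
send_rows([
  {"hand": 1,"slide": [-30,-5,0],"spin": 0},
  {"hand": 1,"slide": [-30,-5,0],"spin": 0},
  {"hand": 1,"slide": [-30,-5,0],"spin": 0},
  {"hand": 1,"slide": [-30,-5,0],"spin": 0},
  {"hand": 1,"slide": [-20,0,0],"spin": 0},
  {"hand": 1,"slide": [0,0,0],"spin": 0},
])

```text
time: 20.65
tool_pos: [0.6221, -0.0238, 0.4079]
tool_rot: [-1.356, 1.52, -2.945]
contact_force: [-0.0, -0.3, -0.0]
opening: 0.092
```

```bash
python3 to.py 0.6 0.0 0.28; python3 -c "
from h import *;print(observe()['qpos'].round(3))"
```

```text
[[-0.0493  0.9986 -0.0174  0.6221]
 [-0.0098 -0.0179 -0.9998 -0.0238]
 [-0.9987 -0.0491  0.0107  0.4079]
 [ 0.      0.      0.      1.    ]]
slide [128.6 -16.3 -24.7] 20.65
[-0.152  0.532  0.742 -0.018  1.915 -0.14 ]
```

Emit:
send_rows([
  {"hand": 1,"slide": [50,0,0],"spin": 0},
  {"hand": 1,"slide": [50,0,0],"spin": 0},
  {"hand": 1,"slide": [50,0,0],"spin": 0},
])

```text
time: 20.95
tool_pos: [0.6186, -0.0276, 0.261]
tool_rot: [-1.18, 1.536, -2.771]
contact_force: [1.3, -0.2, 0.4]
opening: 0.0919
```

```bash
python3 to.py 0.6 0.0 0.28; python3 -c "
from h import *;print(observe()['qpos'].round(3))"
```

```text
[[-0.032   0.9993 -0.02    0.6186]
 [-0.0124 -0.0204 -0.9997 -0.0276]
 [-0.9994 -0.0317  0.0131  0.261 ]
 [ 0.      0.      0.      1.    ]]
slide [-18.8 -19.8 -27. ] 20.95
[-0.159  0.52   1.149 -0.017  1.502 -0.138]
```

Emit:
send_rows([
  {"hand": 1,"slide": [0,0,0],"spin": 0},
])

```text
time: 21.05
tool_pos: [0.6137, -0.0274, 0.2518]
tool_rot: [-1.36, 1.52, -2.951]
contact_force: [-0.7, 0.0, -0.5]
opening: 0.092
```

```bash
python3 to.py 0.6 0.0 0.28; python3 -c "
from h import *;print(observe()['qpos'].round(3))"
```

```text
[[-0.0498  0.9985 -0.0206  0.6137]
 [-0.0096 -0.0211 -0.9997 -0.0274]
 [-0.9987 -0.0496  0.0106  0.2518]
 [ 0.      0.      0.      1.    ]]
slide [-27.7 -15.7 -26.8] 21.05
[-0.16   0.526  1.164 -0.017  1.499 -0.138]
```

Emit:
send_rows([
  {"hand": 1,"slide": [0,-15,0],"spin": 0.145},
  {"hand": 1,"slide": [0,-15,0],"spin": 0.145},
  {"hand": 1,"slide": [0,-15,0],"spin": 0.145},
  {"hand": 1,"slide": [0,-15,0],"spin": 0.145},
  {"hand": 1,"slide": [0,-10,0],"spin": 0.145},
  {"hand": 1,"slide": [0,0,5],"spin": 0.145},
  {"hand": 1,"slide": [0,0,10],"spin": 0.145},
  {"hand": 1,"slide": [0,0,10],"spin": 0.145},
])

```text
time: 21.85
tool_pos: [0.5324, -0.0244, 0.2679]
tool_rot: [-0.036, 1.534, -2.826]
contact_force: [-0.4, -0.6, 0.1]
opening: 0.0916
```

Emit:
send_rows([
  {"hand": 1,"slide": [0,0,10],"spin": 0.145},
  {"hand": 1,"slide": [0,0,10],"spin": 0.145},
  {"hand": 1,"slide": [0,0,10],"spin": 0.14},
  {"hand": 1,"slide": [0,0,0],"spin": 0},
])

```text
time: 22.25
tool_pos: [0.5062, -0.033, 0.2779]
tool_rot: [0.659, 1.544, -2.58]
contact_force: [-1.3, -0.6, 0.5]
opening: 0.0915
```

```bash
python3 to.py 0.5 -0.021 0.22; python3 - <<'E'
from h import *
p=shot('wrist','w20')
np.savez('/tmp/w20.npz',**{k:p[k] for k in ['pixels','range_z','W','fx','fy','cx','cy']})
E
python3 bf.py /tmp/w20.npz | tail -3
```

```text
[[-0.0228 -0.0976 -0.995   0.5062]
 [-0.0143 -0.9951  0.0979 -0.033 ]
 [-0.9996  0.0165  0.0212  0.2779]
 [ 0.      0.      0.      1.    ]]
slide [ 57.8 -12.3   6.1] 22.25
plate 5427 o [ 0.5327 -0.0227  0.0729] n [ 0.8172 -0.0231  0.5759] lean 35.16 yaw -1.62
  rect ((1.4582786560058594, -12.597049713134766), (117.79302215576172, 89.93278503417969), 89.99287414550781)
  ctr [ 0.54   -0.0215  0.0626] Y [-0.0428  0.0457] Z [-0.0693  0.045 ]
```

View pics/w20.png

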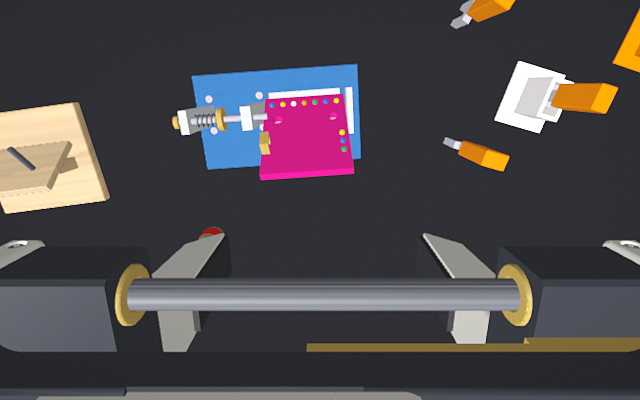

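Emit:
send_rows([
  {"hand": 1,"slide": [5,-10,-4],"spin": -0.069},
  {"hand": 1,"slide": [20,0,0],"spin": 0},
  {"hand": 1,"slide": [25,0,0],"spin": 0},
  {"hand": 1,"slide": [20,0,0],"spin": 0},
  {"hand": 1,"slide": [15,0,0],"spin": 0},
  {"hand": 1,"slide": [10,0,0],"spin": 0},
  {"hand": 1,"slide": [0,0,0],"spin": 0},
])

```text
time: 23.0
tool_pos: [0.5193, -0.026, 0.1863]
tool_rot: [1.156, 1.553, -1.981]
contact_force: [0.3, -0.0, -0.8]
opening: 0.092
```

```bash
python3 to.py 0.514 -0.0208 0.16; python3 - <<'E'
from h import *
p=shot('wrist','w21')
np.savez('/tmp/w20.npz',**{k:p[k] for k in ['pixels','range_z','W','fx','fy','cx','cy']})
E
python3 to.py 0.514 -0.0208 0.16;python3 bf.py /tmp/w20.npz | tail -3
```

```text
[[-0.0072  0.0045 -1.      0.5193]
 [-0.0166 -0.9999 -0.0044 -0.026 ]
 [-0.9998  0.0165  0.0073  0.1863]
 [ 0.      0.      0.      1.    ]]
slide [26.2 -5.6  5.1] 23.0
[[-0.0058  0.0042 -1.      0.5197]
 [-0.0168 -0.9999 -0.0041 -0.026 ]
 [-0.9998  0.0168  0.0059  0.1871]
 [ 0.      0.      0.      1.    ]]
slide [27.  -5.7  5.6] 23.05
plate 9732 o [ 0.5321 -0.0222  0.0742] n [ 0.817  -0.0234  0.5761] lean 35.18 yaw -1.64
  rect ((1.1464004516601562, -15.265758514404297), (90.25090026855469, 118.65509033203125), 0.2691403329372406)
  ctr [ 0.5409 -0.0213  0.0617] Y [-0.0434  0.0452] Z [-0.0705  0.0432]
```

View pics/w21.png

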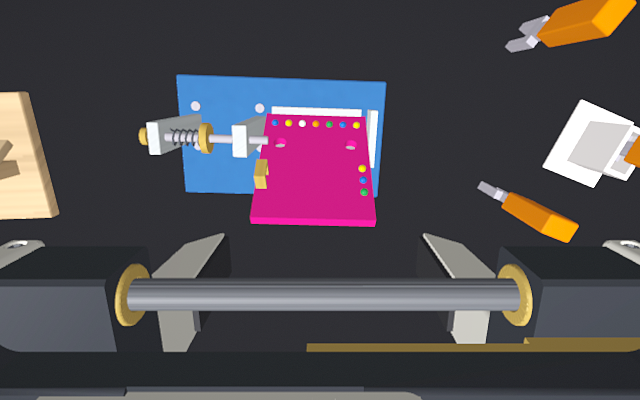

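Emit:
send_rows([
  {"hand": 1,"slide": [5,-4,4],"spin": 0.033},
  {"hand": 1,"slide": [12,-2,2],"spin": 0},
  {"hand": 1,"slide": [15,-0.5,0],"spin": 0},
  {"hand": 1,"slide": [15,0,0],"spin": 0},
  {"hand": 1,"slide": [8,0,0],"spin": 0},
  {"hand": 1,"slide": [0,0,0],"spin": 0},
  {"hand": 1,"slide": [0,0,0],"spin": 0},
])

```text
time: 23.75
tool_pos: [0.5203, -0.0213, 0.1384]
tool_rot: [2.041, 1.549, -1.124]
contact_force: [-0.3, 0.1, -0.5]
opening: 0.0921
```

```bash
python3 - <<'E'
from h import *
p=shot('wrist','w22')
np.savez('/tmp/w20.npz',**{k:p[k] for k in ['pixels','range_z','W','fx','fy','cx','cy']})
E
python3 to.py 0.514 -0.0208 0.0776;python3 bf.py /tmp/w20.npz | tail -3
```

```text
[[ 0.0097 -0.0238 -0.9997  0.5204]
 [-0.0195 -0.9995  0.0236 -0.0213]
 [-0.9998  0.0193 -0.0101  0.1385]
 [ 0.      0.      0.      1.    ]]
slide [60.8 -1.6  7. ] 23.8
  return _methods._mean(a, axis=axis, dtype=dtype,
  ret = um.true_divide(
bf.py:9: RuntimeWarning: Mean of empty slice.
  o=np.median(P,0) if _==0 else P.mean(0); n=np.linalg.svd(P-P.mean(0),full_matrices=False)[2][2]
Traceback (most recent call last):
  File "bf.py", line 25, in <module>
    rep('board',wood)
    ~~~^^^^^^^^^^^^^^
  File "bf.py", line 14, in rep
    o,n,k=plane(c[m]); print(nm,k,'o',o.round(4),'n',n.round(4),'lean',np.degrees(np.arcsin(n[2])).round(2),'yaw',np.degrees(np.arctan2(n[1],n[0])).round(2))
          ~~~~~^^^^^^
  File "bf.py", line 9, in plane
    o=np.median(P,0) if _==0 else P.mean(0); n=np.linalg.svd(P-P.mean(0),full_matrices=False)[2][2]
                                               ~~~~~~~~~~~~~~~~~~~~~~~~~~~~~~~~~~~~~~~~~~~~~~~~~^^^
IndexError: index 2 is out of bounds for axis 0 with size 0
```

View pics/w22.png

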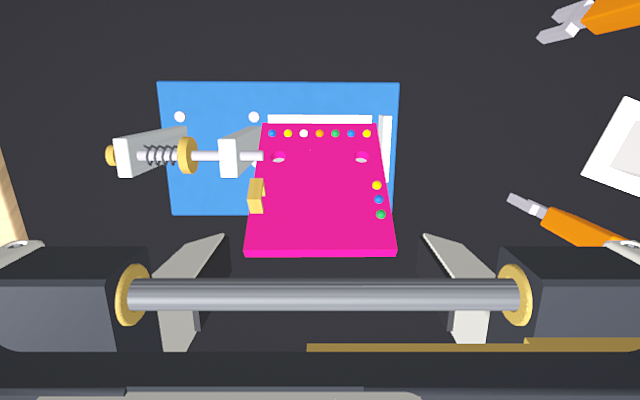

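```bash
cat > edge.py <<'E'
from h import *
import sys
d=np.load('/tmp/w20.npz'); p={k:d[k] for k in d}
hsv=cv2.cvtColor(p['pixels'],cv2.COLOR_BGR2HSV)
pk=(hsv[...,0]>150)&(hsv[...,0]<178)&(hsv[...,1]>110)
z=p['range_z']
for row in range(int(sys.argv[1]),int(sys.argv[2]),3):
    q=np.where(pk[row])[0]
    if len(q)<20: continue
    l,r=q.min()-.5,q.max()+.5; zz=np.median(z[row][q])
    yl=(l-p['cx'])/p['fx']*zz*1000+.3; yr=(r-p['cx'])/p['fx']*zz*1000+.3
    print(row,l,r,round(zz,4),'y',yl.round(2),yr.round(2),'mid',((yl+yr)/2).round(2),'w',(yr-yl).round(2))
E
python3 edge.py 205 258
```

```text
205 262.5 389.5 0.2257 y -38.69 42.84 mid 2.07 w 81.53
208 262.5 390.5 0.2242 y -38.44 43.2 mid 2.38 w 81.63
211 262.5 390.5 0.2225 y -38.15 42.88 mid 2.36 w 81.03
214 248.5 391.5 0.2211 y -46.71 43.24 mid -1.74 w 89.95
217 246.5 392.5 0.2196 y -47.64 43.56 mid -2.04 w 91.2
220 246.5 392.5 0.2183 y -47.36 43.32 mid -2.02 w 90.68
223 245.5 393.5 0.2168 y -47.64 43.62 mid -2.01 w 91.26
226 245.5 393.5 0.2154 y -47.33 43.35 mid -1.99 w 90.68
229 245.5 394.5 0.214 y -47.01 43.67 mid -1.67 w 90.68
232 244.5 394.5 0.2127 y -47.34 43.41 mid -1.96 w 90.75
235 244.5 395.5 0.2113 y -47.03 43.74 mid -1.65 w 90.77
238 243.5 395.5 0.2101 y -47.35 43.48 mid -1.94 w 90.83
241 243.5 396.5 0.2088 y -47.05 43.8 mid -1.62 w 90.85
244 242.5 396.5 0.2073 y -47.32 43.51 mid -1.91 w 90.83
247 242.5 397.5 0.2062 y -47.05 43.85 mid -1.6 w 90.9
250 241.5 397.5 0.2049 y -47.34 43.58 mid -1.88 w 90.93
253 242.5 396.5 0.2077 y -47.4 43.58 mid -1.91 w 90.98
256 243.5 395.5 0.2103 y -47.41 43.53 mid -1.94 w 90.94
```

Emit:
send_rows([
  {"hand": 1,"slide": [4,-1.8,4],"spin": 0.005},
  {"hand": 1,"slide": [6,0,3],"spin": 0},
  {"hand": 1,"slide": [5,0,0],"spin": 0},
  {"hand": 1,"slide": [0,0,0],"spin": 0},
  {"hand": 1,"slide": [0,0,0],"spin": 0},
])

```text
time: 24.3
tool_pos: [0.5136, -0.0196, 0.1236]
tool_rot: [2.145, 1.547, -1.025]
contact_force: [0.2, -0.1, 0.8]
opening: 0.0916
```

```bash
python3 - <<'E'
from h import *
p=shot('wrist','w23')
np.savez('/tmp/w20.npz',**{k:p[k] for k in ['pixels','range_z','W','fx','fy','cx','cy']})
E
python3 to.py 0.514 -0.0208 0.0776;python3 edge.py 222 275
```

```text
[[ 0.012  -0.0289 -0.9995  0.5135]
 [-0.0199 -0.9994  0.0287 -0.0196]
 [-0.9997  0.0196 -0.0126  0.1236]
 [ 0.      0.      0.      1.    ]]
slide [46.   0.3  0.1] 24.35
222 242.5 402.5 0.2004 y -45.72 45.47 mid -0.12 w 91.19
225 242.5 402.5 0.199 y -45.41 45.17 mid -0.12 w 90.58
228 242.5 403.5 0.1977 y -45.11 45.44 mid 0.16 w 90.55
231 241.5 404.5 0.1965 y -45.39 45.72 mid 0.17 w 91.12
234 241.5 404.5 0.1952 y -45.09 45.42 mid 0.17 w 90.52
237 240.5 405.5 0.1939 y -45.34 45.67 mid 0.17 w 91.01
240 240.5 405.5 0.1927 y -45.05 45.38 mid 0.17 w 90.43
243 239.5 406.5 0.1915 y -45.32 45.66 mid 0.17 w 90.98
246 239.5 406.5 0.1904 y -45.04 45.38 mid 0.17 w 90.43
249 238.5 407.5 0.1891 y -45.29 45.63 mid 0.17 w 90.91
252 239.5 406.5 0.1906 y -45.1 45.44 mid 0.17 w 90.53
255 240.5 405.5 0.1931 y -45.14 45.47 mid 0.17 w 90.61
```

View pics/w23.png

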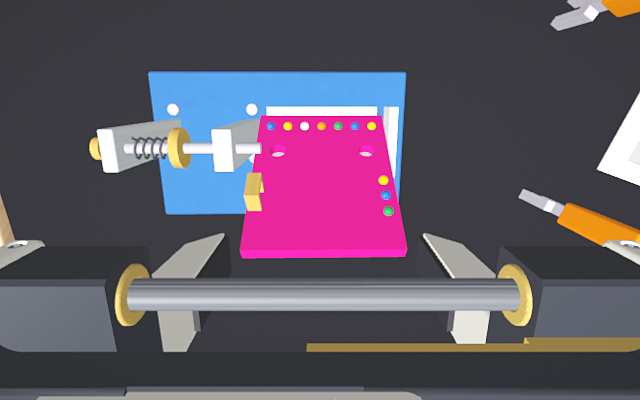

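```bash
python3 - <<'E'
from h import *
d=np.load('/tmp/w20.npz'); p={k:d[k] for k in d}
z=p['range_z']
T=np.array([[0.0002,-0.2819,0.9594,-0.1586],[1,-.0001,-.0003,.0003],[.0002,.9594,.2819,-.0747],[0,0,0,1]])
v,u=np.indices(z.shape)
c=np.stack([(u-p['cx'])/p['fx']*z,(v-p['cy'])/p['fy']*z,z],-1)@T[:3,:3].T+T[:3,3]
f=(z>0)&(z<.175)&(c[...,0]>-.045)&(c[...,0]<.004)
for row in range(236,272,4):
    q=np.where(f[row])[0]; L=q[q<323]; Rr=q[q>323]
    if len(L) and len(Rr):
        print(row,L.max(),Rr.min(),z[row,L.max()].round(4),z[row,Rr.min()].round(4),(c[row,L.max()]*1000).round(1),(c[row,Rr.min()]*1000).round(1))
E
```

```text
236 224 423 0.1706 0.1704 [ -0.4 -47.9  -8. ] [-0.6 48.6 -8.1]
240 228 419 0.1676 0.1686 [ -3.8 -45.1  -7.4] [-2.7 46.2 -6.9]
244 229 418 0.1712 0.1709 [ -0.9 -45.6  -4. ] [-1.2 46.3 -4.2]
248 229 418 0.1703 0.1692 [ -2.4 -45.4  -2.6] [-3.3 45.9 -3. ]
252 229 418 0.1715 0.1705 [ -1.7 -45.7  -0.2] [-2.7 46.2 -0.6]
256 230 417 0.1726 0.1735 [ -1.4 -45.5   2.2] [-0.5 46.5  2.6]
260 230 417 0.1717 0.1722 [ -2.7 -45.3   3.7] [-2.2 46.2  3.9]
264 230 417 0.172 0.1724 [ -2.9 -45.4   5.7] [-2.6 46.2  5.9]
268 231 416 0.1739 0.1738 [ -1.8 -45.4   8.5] [-1.9 46.1  8.4]
```

Emit:
send_rows([
  {"hand": 1,"slide": [4,-0.2,0],"spin": 0},
  {"hand": 1,"slide": [6,0,0],"spin": 0},
  {"hand": 1,"slide": [4,0,0],"spin": 0},
  {"hand": 1,"slide": [0,0,0],"spin": 0},
])

```text
time: 24.75
tool_pos: [0.514, -0.0197, 0.1085]
tool_rot: [2.154, 1.547, -1.016]
contact_force: [-0.0, 0.5, -0.1]
opening: 0.0921
```

```bash
python3 - <<'E'
from h import *
p=shot('wrist','w24')
np.savez('/tmp/w20.npz',**{k:p[k] for k in ['pixels','range_z','W','fx','fy','cx','cy']})
E
python3 to.py 0.514 -0.0208 0.0776;python3 edge.py 230 275
```

```text
[[ 0.0126 -0.0289 -0.9995  0.5141]
 [-0.02   -0.9994  0.0287 -0.0198]
 [-0.9997  0.0197 -0.0132  0.1087]
 [ 0.      0.      0.      1.    ]]
slide [31.1  0.4  0.5] 24.8
230 237.5 408.5 0.1868 y -45.26 45.61 mid 0.17 w 90.87
233 236.5 408.5 0.1855 y -45.48 45.3 mid -0.09 w 90.78
236 236.5 409.5 0.1844 y -45.19 45.54 mid 0.17 w 90.72
239 235.5 410.5 0.1832 y -45.43 45.78 mid 0.17 w 91.21
242 235.5 410.5 0.1821 y -45.15 45.5 mid 0.18 w 90.65
245 234.5 411.5 0.181 y -45.39 45.74 mid 0.18 w 91.12
248 234.5 411.5 0.1799 y -45.1 45.46 mid 0.18 w 90.56
251 233.5 412.5 0.1788 y -45.34 45.7 mid 0.18 w 91.04
254 233.5 413.5 0.1776 y -45.03 45.89 mid 0.43 w 90.92
257 233.5 413.5 0.1765 y -44.76 45.63 mid 0.43 w 90.39
260 232.5 414.5 0.1755 y -44.99 45.85 mid 0.43 w 90.83
263 232.5 414.5 0.1744 y -44.7 45.56 mid 0.43 w 90.27
266 232.5 412.5 0.1764 y -45.24 45.1 mid -0.07 w 90.34
269 233.5 411.5 0.1789 y -45.38 45.23 mid -0.08 w 90.61
```

Emit:
send_rows([
  {"hand": 1,"slide": [4,0,0],"spin": 0},
  {"hand": 1,"slide": [5,0,0],"spin": 0},
  {"hand": 1,"slide": [3,0,0],"spin": 0},
  {"hand": 1,"slide": [0,0,0],"spin": 0},
])

```text
time: 25.2
tool_pos: [0.5144, -0.02, 0.0957]
tool_rot: [2.17, 1.547, -1.0]
contact_force: [0.9, 0.9, -0.1]
opening: 0.092
```

Emit:
send_rows([
  {"hand": 1,"slide": [4,0,0],"spin": 0},
  {"hand": 1,"slide": [5,0,0],"spin": 0},
  {"hand": 1,"slide": [5,0,0],"spin": 0},
  {"hand": 1,"slide": [3,0,0],"spin": 0},
  {"hand": 1,"slide": [0,0,0],"spin": 0},
])

```text
time: 25.7
tool_pos: [0.5146, -0.0204, 0.0771]
tool_rot: [2.166, 1.547, -1.005]
contact_force: [0.3, 0.8, 0.1]
opening: 0.0919
```

```bash
python3 - <<'E'
from h import *
p=shot('wrist','w25')
np.savez('/tmp/w20.npz',**{k:p[k] for k in ['pixels','range_z','W','fx','fy','cx','cy']})
E
python3 to.py 0.514 -0.0208 0.0776;python3 edge.py 230 275
```

```text
[[ 0.013  -0.029  -0.9995  0.5147]
 [-0.0201 -0.9994  0.0287 -0.0204]
 [-0.9997  0.0197 -0.0136  0.0773]
 [ 0.      0.      0.      1.    ]]
slide [-0.3  0.4  0.7] 25.75
230 242.5 418.5 0.1658 y -37.78 45.23 mid 3.72 w 83.01
233 243.5 419.5 0.1647 y -37.06 45.4 mid 4.17 w 82.46
236 243.5 419.5 0.1636 y -36.8 45.09 mid 4.14 w 81.9
239 244.5 420.5 0.1626 y -36.12 45.29 mid 4.58 w 81.41
242 223.5 421.5 0.1614 y -45.5 45.42 mid -0.04 w 90.91
245 223.5 421.5 0.1605 y -45.22 45.15 mid -0.04 w 90.37
248 222.5 422.5 0.1595 y -45.41 45.33 mid -0.04 w 90.74
251 221.5 423.5 0.1586 y -45.59 45.53 mid -0.03 w 91.12
254 221.5 423.5 0.1577 y -45.32 45.26 mid -0.03 w 90.58
257 220.5 424.5 0.1567 y -45.49 45.43 mid -0.03 w 90.92
260 220.5 425.5 0.1557 y -45.19 45.58 mid 0.19 w 90.77
263 219.5 425.5 0.1547 y -45.34 45.29 mid -0.03 w 90.64
266 219.5 426.5 0.1538 y -45.08 45.47 mid 0.19 w 90.55
269 218.5 427.5 0.1529 y -45.26 45.66 mid 0.2 w 90.92
272 218.5 427.5 0.152 y -45.0 45.39 mid 0.2 w 90.39
```

View pics/w25.png

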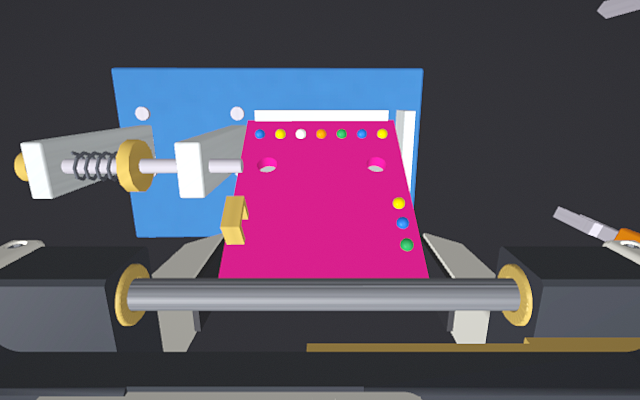

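Emit:
send_rows([
  {"hand": -1,"slide": [0,0,0],"spin": 0},
  {"hand": -1,"slide": [0,0,0],"spin": 0},
  {"hand": -1,"slide": [0,0,0],"spin": 0},
], grip_force=45)

```text
time: 26.05
tool_pos: [0.5148, -0.0204, 0.0775]
tool_rot: [2.183, 1.547, -0.988]
contact_force: [-0.3, 0.1, -1.2]
opening: 0.0897
```

Emit:
send_rows([
  {"hand": -1,"slide": [-4,0,3],"spin": 0},
  {"hand": -1,"slide": [-5,0,3.6],"spin": 0},
  {"hand": -1,"slide": [-8,0,5.6],"spin": 0},
  {"hand": -1,"slide": [-8,0,5.6],"spin": 0},
  {"hand": -1,"slide": [-8,0,5.6],"spin": 0},
  {"hand": -1,"slide": [0,0,0],"spin": 0},
])

```text
time: 26.65
tool_pos: [0.4892, -0.019, 0.114]
tool_rot: [2.245, 1.545, -0.925]
contact_force: [0.4, 0.1, -1.5]
opening: 0.0897
```

```bash
python3 - <<'E'
from h import *
p=shot('wrist','w26'); print(observe()['contact_force'],observe()['opening'])
np.savez('/tmp/w20.npz',**{k:p[k] for k in ['pixels','range_z','W','fx','fy','cx','cy']})
import sys; sys.argv=['x','/tmp/w20.npz']
import bf
pk=((bf.hsv[...,0]>150)&(bf.hsv[...,0]<178)&(bf.hsv[...,1]>120)&(bf.v<275))
bf.rep('plate',pk)
E
python3 to.py 0.514 -0.0208 0.0776
```

```text
[-0.1308914  -0.28334247 -0.66471749] 0.0898277507983598
plate 21375 o [ 0.5117 -0.021   0.104 ] n [ 0.8181 -0.0248  0.5745] lean 35.07 yaw -1.74
  rect ((1.3701934814453125, -11.911231994628906), (105.42991638183594, 91.1488037109375), 89.89910125732422)
  ctr [ 0.5185 -0.0199  0.0942] Y [-0.0435  0.0455] Z [-0.063   0.0399]
[[ 0.0152 -0.029  -0.9995  0.4894]
 [-0.0205 -0.9994  0.0287 -0.019 ]
 [-0.9997  0.02   -0.0158  0.1135]
 [ 0.      0.      0.      1.    ]]
slide [ 36.3   0.3 -24.1] 26.7
```

View pics/w26.png

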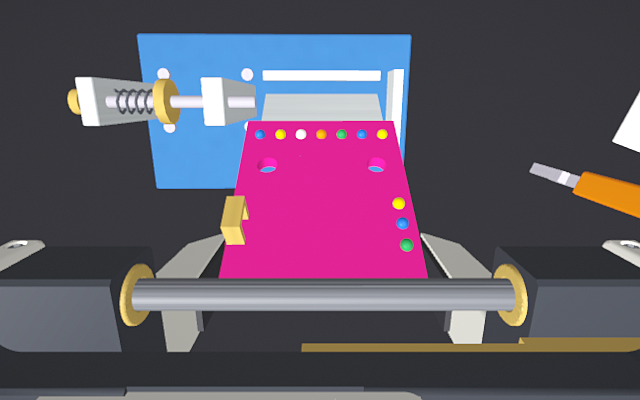

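```bash
cat > rect.py <<'E'
from h import *
import bf
def rectify(p,o,y,zz,yr,zr,s=4):
    Y=np.arange(yr[0],yr[1],1/s); Z=np.arange(zr[1],zr[0],-1/s)
    G=o+ (Y[None,:,None]*y+Z[:,None,None]*zz)/1000
    q=proj(p,G.reshape(-1,3)).reshape(len(Z),len(Y),2).astype(np.float32)
    return cv2.remap(p['pixels'],q[...,0],q[...,1],cv2.INTER_CUBIC)
if __name__=='__main__':
    pk=((bf.hsv[...,0]>150)&(bf.hsv[...,0]<178)&(bf.hsv[...,1]>120)&(bf.v<275))
    o,n,y,zz,ctr,inl=bf.rep('plate',pk)
    r=rectify(bf.p,o,y,zz,(-60,60),(-75,45))
    for k in range(-60,61,10):
        cv2.line(r,((k+60)*4,0),((k+60)*4,6),(255,255,255),1)
    cv2.imwrite('pics/rect1.png',r)
    print('y',y,'zz',zz)
E
python3 rect.py /tmp/w20.npz
```

```text
plate 21375 o [ 0.5117 -0.021   0.104 ] n [ 0.8181 -0.0248  0.5745] lean 35.07 yaw -1.74
  rect ((1.3701934814453125, -11.911231994628906), (105.42991638183594, 91.1488037109375), 89.89910125732422)
  ctr [ 0.5185 -0.0199  0.0942] Y [-0.0435  0.0455] Z [-0.063   0.0399]
y [ 0.0303559   0.99953915 -0.        ] zz [-0.57427453  0.01744066  0.81847699]
```

View pics/rect1.png

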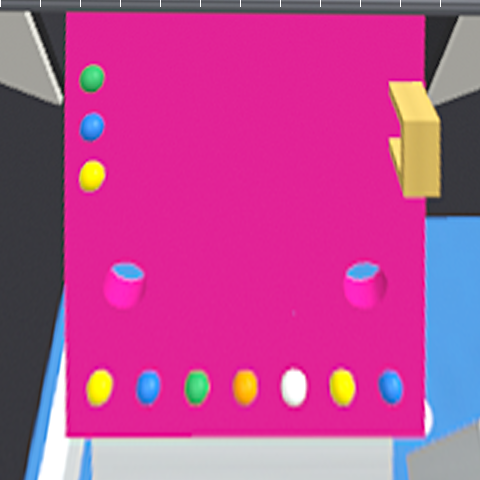

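Emit:
send_rows([
  {"hand": -1,"slide": [-15,0,3],"spin": 0},
  {"hand": -1,"slide": [-20,0,5],"spin": 0},
  {"hand": -1,"slide": [-25,0,5],"spin": 0},
  {"hand": -1,"slide": [-25,-10,5],"spin": 0},
  {"hand": -1,"slide": [-20,-25,5],"spin": -0.062},
  {"hand": -1,"slide": [-10,-30,5],"spin": 0},
  {"hand": -1,"slide": [0,-30,5],"spin": 0},
  {"hand": -1,"slide": [0,-30,5],"spin": 0},
])

```text
time: 27.5
tool_pos: [0.4456, 0.1094, 0.2285]
tool_rot: [2.033, 1.549, -1.08]
contact_force: [1.3, -0.0, -1.0]
opening: 0.0898
```

```bash
python3 to.py 0.425 0.30 0.25
```

```text
[[ 0.0105  0.0284 -0.9995  0.4456]
 [-0.0197 -0.9994 -0.0286  0.1094]
 [-0.9998  0.0199 -0.0099  0.2285]
 [ 0.      0.      0.      1.    ]]
slide [ -25.5 -190.7   14.9] 27.5
```

Emit:
send_rows([
  {"hand": -1,"slide": [-4,-30,2],"spin": 0},
  {"hand": -1,"slide": [-4,-30,2],"spin": 0},
  {"hand": -1,"slide": [-4,-30,2],"spin": 0},
  {"hand": -1,"slide": [-4,-30,2],"spin": 0},
  {"hand": -1,"slide": [-4,-30,2],"spin": 0},
  {"hand": -1,"slide": [-4,-20,2],"spin": 0},
  {"hand": -1,"slide": [0,0,0],"spin": 0},
  {"hand": -1,"slide": [0,0,0],"spin": 0},
])

```text
time: 28.3
tool_pos: [0.4241, 0.2888, 0.2469]
tool_rot: [1.745, 1.549, -1.364]
contact_force: [-0.4, -1.3, -1.3]
opening: 0.0894
```

```bash
python3 to.py 0.425 0.30 0.25; python3 - <<'E'
from h import *
p=shot('wrist','w27'); print(observe()['contact_force'],observe()['opening'])
np.savez('/tmp/w27.npz',**{k:p[k] for k in ['pixels','range_z','W','fx','fy','cx','cy']})
import sys; sys.argv=['x','/tmp/w27.npz']
import bf
pk=((bf.hsv[...,0]>150)&(bf.hsv[...,0]<178)&(bf.hsv[...,1]>120)&(bf.v<275))
bf.rep('plate',pk)
wood=(bf.hsv[...,0]>8)&(bf.hsv[...,0]<28)&(bf.hsv[...,1]>40)&(bf.c[...,1]>.2)&(bf.c[...,1]<.42)&(bf.v<235)&(bf.c[...,2]>.022)&(bf.c[...,2]<.09)
bf.rep('board',wood)
E
```

```text
[[ 0.0045  0.033  -0.9994  0.4241]
 [-0.0214 -0.9992 -0.0331  0.2888]
 [-0.9998  0.0215 -0.0038  0.2469]
 [ 0.      0.      0.      1.    ]]
slide [ -3.3 -11.1  -1.3] 28.3
[ 0.06869747  0.8746139  -1.13232165] 0.08930606446357042
plate 21452 o [0.4439 0.2885 0.2403] n [0.8237 0.0271 0.5663] lean 34.5 yaw 1.88
  rect ((0.4966278076171875, -16.58679962158203), (105.5889892578125, 91.07067108154297), 89.44390869140625)
  ctr [0.4533 0.2893 0.2266] Y [-0.0439  0.0451] Z [-0.0675  0.0354]
board 4357 o [0.5277 0.3059 0.0566] n [0.8069 0.0267 0.5901] lean 36.16 yaw 1.9
  rect ((-0.24662399291992188, -3.730152130126953), (109.90579223632812, 70.08435821533203), 0.29405584931373596)
  ctr [0.5299 0.3058 0.0536] Y [-0.0544  0.054 ] Z [-0.0377  0.0306]
```

View pics/w27.png

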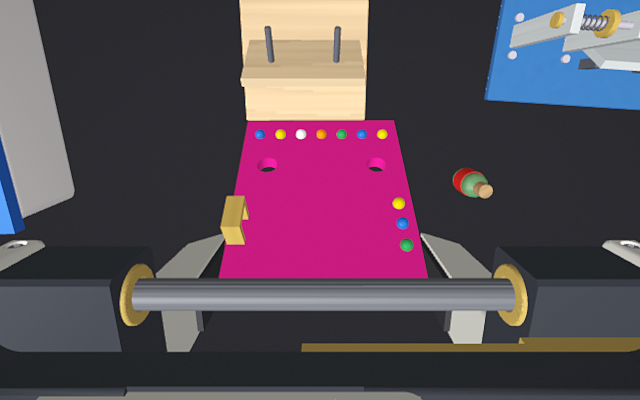

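```bash
cat > both.py <<'E'
from h import *
import bf, rect
pk=((bf.hsv[...,0]>150)&(bf.hsv[...,0]<178)&(bf.hsv[...,1]>120)&(bf.v<275))
P=bf.rep('plate',pk)
wood=(bf.hsv[...,0]>8)&(bf.hsv[...,0]<28)&(bf.hsv[...,1]>40)&(bf.c[...,1]>.2)&(bf.c[...,1]<.42)&(bf.v<235)&(bf.c[...,2]>.022)&(bf.c[...,2]<.09)
B=bf.rep('board',wood)
a=rect.rectify(bf.p,P[0],P[2],P[3],(-50,50),(-75,30)); b=rect.rectify(bf.p,B[0],B[2],B[3],(-65,65),(-60,50))
h=max(a.shape[0],b.shape[0]); 
im=np.zeros((h,a.shape[1]+b.shape[1],3),np.uint8); im[:a.shape[0],:a.shape[1]]=a; im[:b.shape[0],a.shape[1]:]=b
cv2.imwrite('pics/both.png',im[:, :] if im.shape[1]<=800 else cv2.resize(im,None,fx=.8,fy=.8)); print(im.shape)
cv2.imwrite('pics/bo.png',b)
E
python3 both.py /tmp/w27.npz
```

```text
plate 21452 o [0.4439 0.2885 0.2403] n [0.8237 0.0271 0.5663] lean 34.5 yaw 1.88
  rect ((0.4966278076171875, -16.58679962158203), (105.5889892578125, 91.07067108154297), 89.44390869140625)
  ctr [0.4533 0.2893 0.2266] Y [-0.0439  0.0451] Z [-0.0675  0.0354]
board 4357 o [0.5277 0.3059 0.0566] n [0.8069 0.0267 0.5901] lean 36.16 yaw 1.9
  rect ((-0.24662399291992188, -3.730152130126953), (109.90579223632812, 70.08435821533203), 0.29405584931373596)
  ctr [0.5299 0.3058 0.0536] Y [-0.0544  0.054 ] Z [-0.0377  0.0306]
(440, 920, 3)
```

View pics/bo.png

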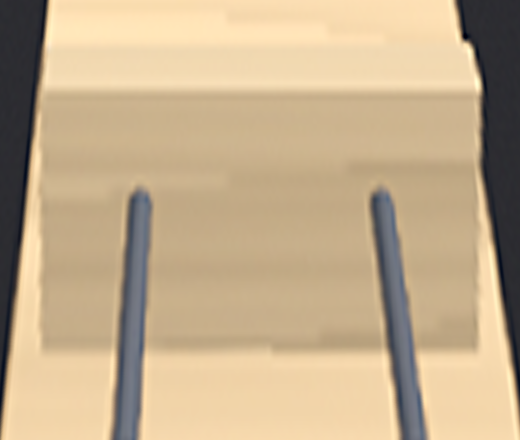

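View pics/both.png

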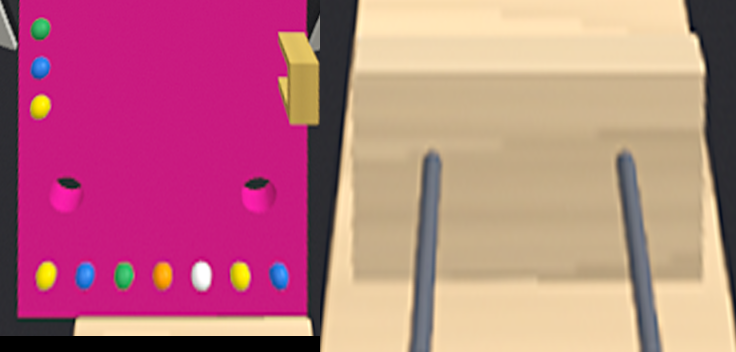

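```bash
cat > delta.py <<'E'
from h import *
T=toolT(observe())
oP,nP,yP,zP=np.array([0.4439,0.2885,0.2403]),np.array([0.8237,0.0271,0.5663]),None,None
def ax(n):
    n=n/np.linalg.norm(n); e=np.array([n[0],n[1],0]); e/=np.linalg.norm(e); y=np.cross([0,0,1],e); return n,y,np.cross(n,y)
nP,yP,zP=ax(nP); nB,yB,zB=ax(np.array([0.8069,0.0267,0.5901])); oB=np.array([0.5277,0.3059,0.0566])
hole=oP+yP*.00085-zP*.0312-nP*.004
pin=oB+yB*.0001+zB*.0005+nB*.004
Ti=T # pose unchanged since picture
ht=Ti[:3,:3].T@(hole-Ti[:3,3])
print('hole mid in tool',(ht*1000).round(1),'pin',pin.round(4),'hole',hole.round(4),'nB',nB.round(4),'zB',zB.round(4))
np.savez('/tmp/geo.npz',ht=ht,pin=pin,nB=nB,zB=zB,yB=yB)
E
python3 delta.py
cat > goal.py <<'E'
from h import *
import sys
g=np.load('/tmp/geo.npz'); T=toolT(observe()); off=float(sys.argv[1])/1000; up=float(sys.argv[2])/1000 if len(sys.argv)>2 else 0
h=T[:3,:3]@g['ht']+T[:3,3]
t=g['pin']+g['nB']*off+g['zB']*up; e=h-g['pin']
print('hole',h.round(4),'rel pin: n %.1f y %.1f z %.1f'%(e@g['nB']*1e3,e@g['yB']*1e3,e@g['zB']*1e3))
print('slide',(T[:3,:3].T@(t-h)*1000).round(1),'TCP target',(T[:3,3]+t-h).round(4)); print('n in tool',(T[:3,:3].T@g['nB']).round(3), 'z in tool',(T[:3,:3].T@g['zB']).round(3)); print(T[:3,:3].round(4).tolist())
E
python3 goal.py 42
```

```text
hole mid in tool [ 34.7  -0.8 -34. ] pin [0.5306 0.3061 0.0594] hole [0.4582 0.2898 0.2123] nB [0.8069 0.0267 0.5901] zB [-0.5898 -0.0195  0.8073]
hole [0.4582 0.2898 0.2123] rel pin: n 31.4 y -13.9 z 166.5
slide [ 128.3  -16.7 -106.3] TCP target [0.5304 0.306  0.1188]
n in tool [-0.587  0.012 -0.81 ] z in tool [-0.809  0.018  0.587]
[[0.0045, 0.0324, -0.9995], [-0.0211, -0.9992, -0.0325], [-0.9998, 0.0213, -0.0038]]
```

Emit:
send_rows([
  {"hand": -1,"slide": [0,-4,-20],"spin": 0},
  {"hand": -1,"slide": [0,-4,-28],"spin": 0},
  {"hand": -1,"slide": [5,-4,-28],"spin": 0},
  {"hand": -1,"slide": [15,-4,-25],"spin": 0},
  {"hand": -1,"slide": [20,0,-5],"spin": 0},
  {"hand": -1,"slide": [20,0,0],"spin": 0},
  {"hand": -1,"slide": [10,0,0],"spin": 0},
  {"hand": -1,"slide": [0,0,0],"spin": 0},
])

```text
time: 29.15
tool_pos: [0.5358, 0.2961, 0.1733]
tool_rot: [1.63, 1.546, -1.49]
contact_force: [-1.3, 0.5, -0.7]
opening: 0.0897
```

```bash
python3 goal.py 42
```

```text
hole [0.5698 0.2968 0.1386] rel pin: n 78.2 y -10.6 z 41.0
slide [ 54.2 -11.9   5.2] TCP target [0.5305 0.3065 0.1188]
n in tool [-0.589  0.005 -0.808] z in tool [-0.808  0.027  0.589]
[[0.002, 0.0216, -0.9998], [-0.0246, -0.9995, -0.0216], [-0.9997, 0.0246, -0.0015]]
```

Emit:
send_rows([
  {"hand": -1,"slide": [10,-5,1],"spin": -0.012},
  {"hand": -1,"slide": [15,-4,1],"spin": 0},
  {"hand": -1,"slide": [15,-3,1],"spin": 0},
  {"hand": -1,"slide": [10,0,1],"spin": 0},
  {"hand": -1,"slide": [0,0,0],"spin": 0},
  {"hand": -1,"slide": [0,0,0],"spin": 0},
])

```text
time: 29.75
tool_pos: [0.5328, 0.3076, 0.1249]
tool_rot: [1.908, 1.548, -1.198]
contact_force: [0.5, 0.9, -0.8]
opening: 0.0895
```

```bash
python3 goal.py 42; python3 - <<'E'
from h import *
p=shot('wrist','w28'); s=shot('scene','s28'); print(observe()['contact_force'],observe()['opening'])
np.savez('/tmp/w28.npz',**{k:p[k] for k in ['pixels','range_z','W','fx','fy','cx','cy']})
cv2.imwrite('pics/s28c.png',cv2.resize(s['pixels'][90:250,390:560],None,fx=3.5,fy=3.5,interpolation=cv2.INTER_CUBIC))
E
```

```text
hole [0.567  0.3089 0.0904] rel pin: n 47.7 y 1.6 z 3.6
slide [6.3 1.5 2.6] TCP target [0.5303 0.3059 0.1186]
n in tool [-0.584  0.015 -0.812] z in tool [-0.812  0.016  0.584]
[[0.0085, 0.0355, -0.9993], [-0.0217, -0.9991, -0.0357], [-0.9997, 0.022, -0.0077]]
[ 0.15153028  0.21286034 -0.32475925] 0.08945607310062025
```

View pics/w28.png

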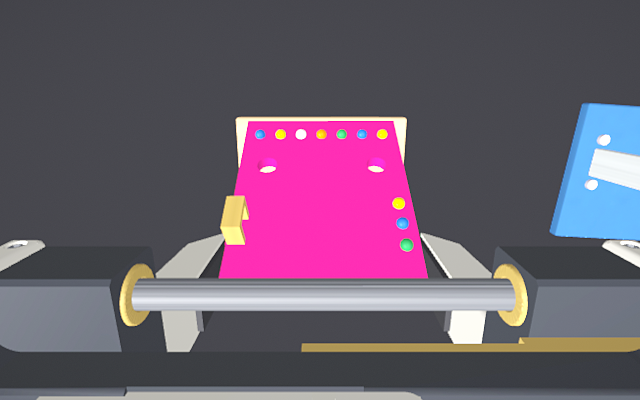

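View pics/s28c.png

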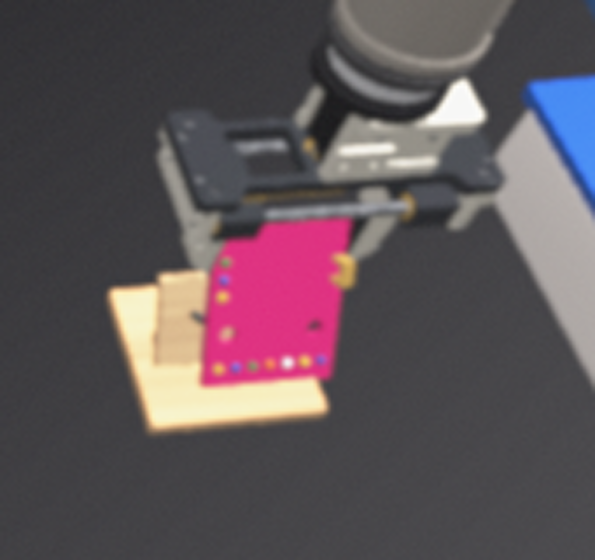

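Emit:
send_rows([
  {"hand": -1,"slide": [4,1.5,1.5],"spin": 0},
  {"hand": -1,"slide": [2.5,0,1],"spin": 0},
  {"hand": -1,"slide": [0,0,0],"spin": 0},
  {"hand": -1,"slide": [0,0,0],"spin": 0},
])

```text
time: 30.25
tool_pos: [0.5311, 0.3058, 0.1197]
tool_rot: [2.047, 1.547, -1.06]
contact_force: [0.9, -0.6, -0.2]
opening: 0.0898
```

```bash
python3 goal.py 30; python3 - <<'E'
from h import *
s=shot('scene','s29')
g=np.load('/tmp/geo.npz'); T=toolT(observe()); h=T[:3,:3]@g['ht']+T[:3,3]
pts=[]
for sg in (1,-1):
    for d in (0,.028): pts.append(g['pin']+sg*.03*g['yB']+d*g['nB'])
    for d in (-.004,.004): pts.append(h+sg*.03*g['yB']+d*g['nB'])
q=proj(s,np.array(pts)); print(q.round(1))
im=cv2.resize(s['pixels'][130:230,420:520],None,fx=6,fy=6,interpolation=cv2.INTER_CUBIC)
for k,a in enumerate(q):
    c=((a-[420,130])*6+3).astype(int); cv2.circle(im,tuple(int(i) for i in c),3,(0,255,0) if k%4<2 else (255,255,0),-1)
cv2.imwrite('pics/s29c.png',im)
E
```

```text
hole [0.5654 0.3071 0.0854] rel pin: n 43.4 y -0.1 z 0.4
slide [ 8.2 -0.3 10.7] TCP target [0.5205 0.3056 0.1114]
n in tool [-0.581  0.014 -0.814] z in tool [-0.813  0.016  0.581]
[[0.0115, 0.035, -0.9993], [-0.0204, -0.9992, -0.0352], [-0.9997, 0.0208, -0.0107]]
[[467.7 177. ]
 [473.  180.7]
 [475.2 182.2]
 [476.8 183.3]
 [444.4 179. ]
 [449.  182.9]
 [451.  184.3]
 [452.4 185.5]]
```

View pics/s29c.png

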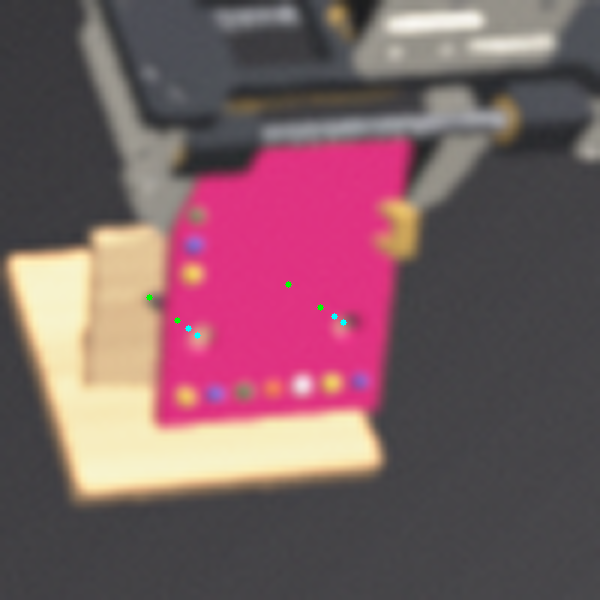

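Emit:
send_rows([
  {"hand": -1,"slide": [2.6,0,3.7],"spin": 0},
  {"hand": -1,"slide": [2.9,0,4.1],"spin": 0},
  {"hand": -1,"slide": [2.9,-0.2,4.1],"spin": 0},
  {"hand": -1,"slide": [2,0,2.8],"spin": 0},
  {"hand": -1,"slide": [0,0,0],"spin": 0},
])

```text
time: 30.8
tool_pos: [0.5148, 0.3052, 0.1081]
tool_rot: [2.023, 1.547, -1.083]
contact_force: [-0.5, -0.4, -1.0]
opening: 0.0898
```

```bash
python3 goal.py 0 0; python3 - <<'E'
from h import *
p=shot('wrist','w30'); s=shot('scene'); 
np.savez('/tmp/w30.npz',**{k:p[k] for k in ['pixels','range_z','W','fx','fy','cx','cy']})
a=cv2.resize(s['pixels'][150:210,430:500],(560,480),interpolation=cv2.INTER_CUBIC)
b=cv2.resize(p['pixels'][110:260,210:440],(782,510),interpolation=cv2.INTER_CUBIC)
cv2.imwrite('pics/s30c.png',a);cv2.imwrite('pics/w30c.png',b)
E
```

```text
hole [0.5492 0.3065 0.0737] rel pin: n 23.4 y -0.2 z 0.7
slide [14.2 -0.5 18.7] TCP target [0.4963 0.3048 0.0938]
n in tool [-0.582  0.014 -0.813] z in tool [-0.813  0.016  0.582]
[[0.0109, 0.0351, -0.9993], [-0.0206, -0.9992, -0.0353], [-0.9997, 0.021, -0.0102]]
```

View pics/w30c.png

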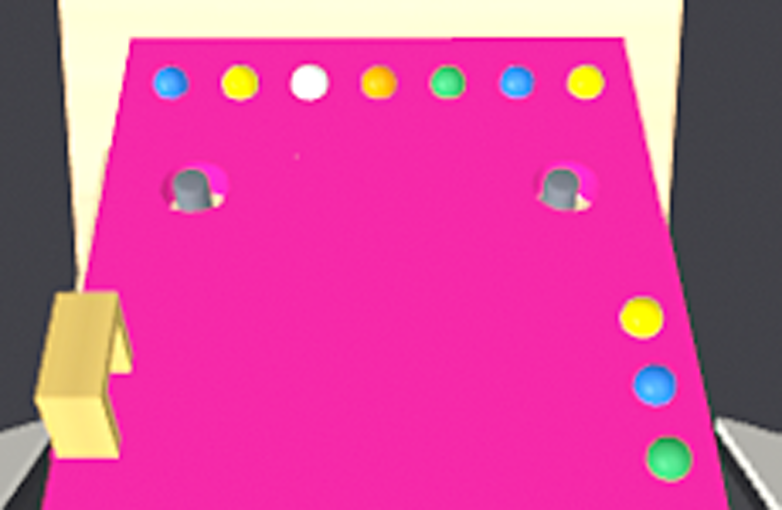

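View pics/s30c.png

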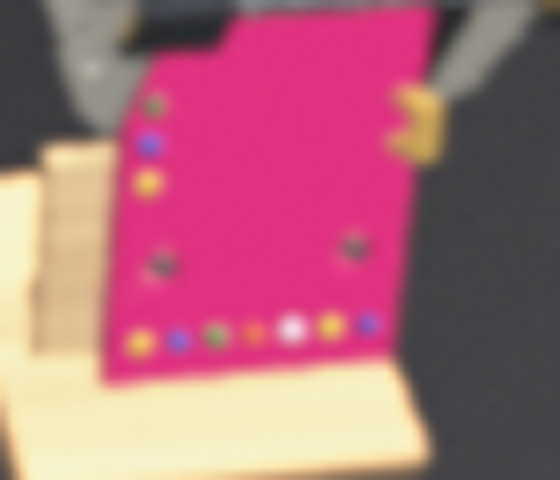

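Emit:
send_rows([
  {"hand": -1,"slide": [2.6,-1,3.7],"spin": 0},
  {"hand": -1,"slide": [2.9,0,4.1],"spin": 0},
  {"hand": -1,"slide": [2.9,-0.2,4.1],"spin": 0},
  {"hand": -1,"slide": [2.3,0,3.2],"spin": 0},
  {"hand": -1,"slide": [0,0,0],"spin": 0},
])

```text
time: 31.4
tool_pos: [0.4993, 0.3058, 0.0968]
tool_rot: [2.076, 1.547, -1.031]
contact_force: [0.7, 0.0, -0.9]
opening: 0.0894
```

```bash
python3 goal.py 0 0; python3 - <<'E'
from h import *
p=shot('wrist','w31'); print(observe()['contact_force'])
b=cv2.resize(p['pixels'][110:260,210:440],(782,510),interpolation=cv2.INTER_CUBIC)
cv2.imwrite('pics/w31c.png',b)
E
```

```text
hole [0.5337 0.3071 0.0624] rel pin: n 4.3 y 0.9 z 0.6
slide [3.  0.9 3.1] TCP target [0.4963 0.3048 0.0937]
n in tool [-0.581  0.014 -0.814] z in tool [-0.814  0.015  0.581]
[[0.0121, 0.0349, -0.9993], [-0.0201, -0.9992, -0.0351], [-0.9997, 0.0205, -0.0113]]
[ 0.78861163  0.46649988 -1.81368911]
```

View pics/w31c.png

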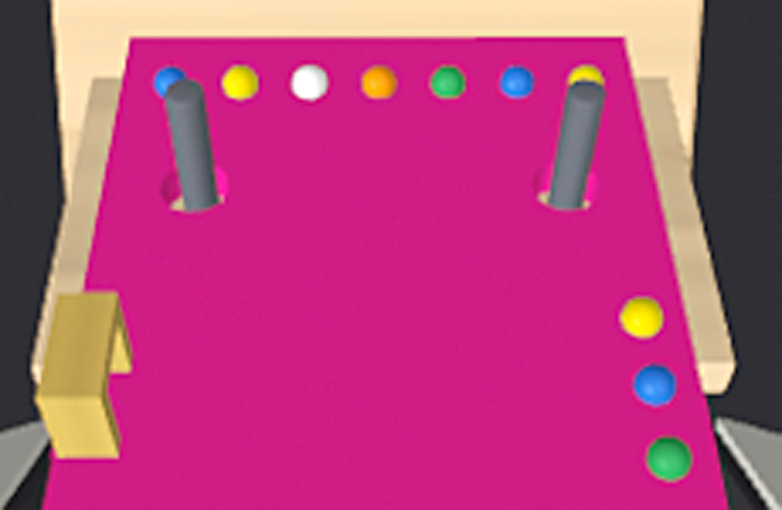

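Emit:
send_rows([
  {"hand": -1,"slide": [0.9,0,1.2],"spin": 0},
  {"hand": -1,"slide": [0.9,0,1.2],"spin": 0},
  {"hand": -1,"slide": [0,0,0],"spin": 0},
])

```text
time: 31.75
tool_pos: [0.4975, 0.3059, 0.0952]
tool_rot: [2.134, 1.547, -0.973]
contact_force: [1.0, 0.9, -0.1]
opening: 0.0891
```

Emit:
send_rows([
  {"hand": -1,"slide": [0.8,0,1],"spin": 0},
  {"hand": -1,"slide": [0.8,0,1],"spin": 0},
  {"hand": -1,"slide": [0,0,0],"spin": 0},
])

```text
time: 32.05
tool_pos: [0.4964, 0.3059, 0.0941]
tool_rot: [2.23, 1.546, -0.877]
contact_force: [0.5, -0.9, -0.4]
opening: 0.0894
```

```bash
python3 goal.py 0 0; python3 - <<'E'
from h import *
print(observe()['contact_force'],observe()['opening'])
E
```

```text
hole [0.5309 0.3072 0.0599] rel pin: n 0.6 y 1.1 z 0.2
slide [0.5 1.1 0.3] TCP target [0.4961 0.3047 0.0936]
n in tool [-0.578  0.013 -0.816] z in tool [-0.816  0.015  0.578]
[[0.0158, 0.0345, -0.9993], [-0.0189, -0.9992, -0.0348], [-0.9997, 0.0195, -0.0151]]
[ 0.52961004 -0.90200455 -0.35862256] 0.08936302269573591
```

Next, push a little more, then lower along the slope.

Emit:
send_rows([
  {"hand": -1,"slide": [0.6,0,0.8],"spin": 0},
  {"hand": -1,"slide": [0.8,0,1],"spin": 0},
  {"hand": -1,"slide": [0,0,0],"spin": 0},
])

```text
time: 32.35
tool_pos: [0.4961, 0.3059, 0.0937]
tool_rot: [2.368, 1.544, -0.739]
contact_force: [0.8, 0.6, -0.8]
opening: 0.0894
```

```bash
python3 goal.py 0 0; python3 - <<'E'
from h import *
p=shot('wrist','w32'); print(observe()['contact_force'],observe()['opening'])
b=cv2.resize(p['pixels'][110:260,210:440],(782,510),interpolation=cv2.INTER_CUBIC)
cv2.imwrite('pics/w32c.png',b)
np.savez('/tmp/w32.npz',**{k:p[k] for k in ['pixels','range_z','W','fx','fy','cx','cy']})
import sys; sys.argv=['x','/tmp/w32.npz']
import bf
pk=((bf.hsv[...,0]>150)&(bf.hsv[...,0]<178)&(bf.hsv[...,1]>120)&(bf.v<275))
o,n,*_=bf.rep('plate',pk)
g=np.load('/tmp/geo.npz'); print('face height above board', ((o-g['pin'])@g['nB']*1000+4).round(2))
E
```

```text
hole [0.5308 0.3073 0.0596] rel pin: n 0.3 y 1.2 z 0.1
slide [0.2 1.2 0.2] TCP target [0.496  0.3047 0.0935]
n in tool [-0.575  0.012 -0.818] z in tool [-0.818  0.014  0.575]
[[0.0196, 0.034, -0.9992], [-0.0179, -0.9993, -0.0343], [-0.9996, 0.0185, -0.019]]
[1.36988823 0.16604785 0.47359892] 0.089537628791583
plate 21013 o [0.5185 0.3055 0.0841] n [0.8137 0.026  0.5806] lean 35.5 yaw 1.83
  rect ((1.0101089477539062, -12.542682647705078), (105.64324951171875, 90.88679504394531), 89.9104232788086)
  ctr [0.5258 0.3067 0.0739] Y [-0.0435  0.0455] Z [-0.0631  0.0395]
face height above board 8.86
```

View pics/w32c.png

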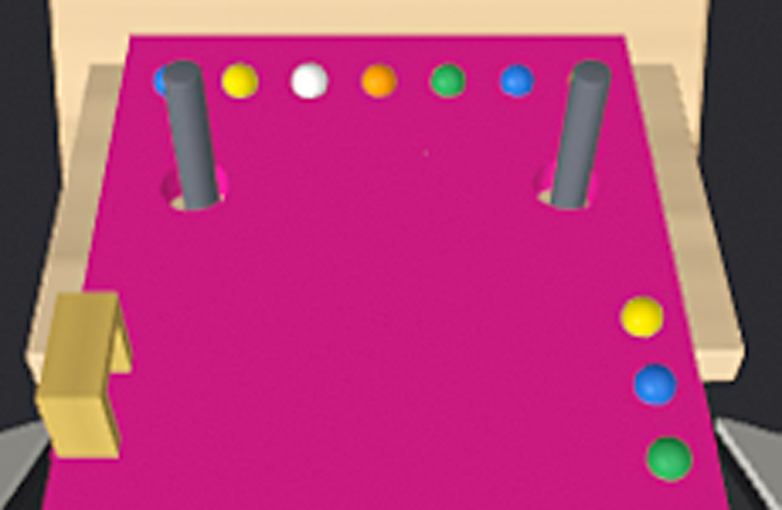

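Emit:
send_rows([
  {"hand": -1,"slide": [1.4,0,2],"spin": 0},
  {"hand": -1,"slide": [1.4,0,2],"spin": 0},
])

```text
time: 32.6
tool_pos: [0.4957, 0.306, 0.0931]
tool_rot: [2.585, 1.538, -0.522]
contact_force: [6.3, -3.4, 6.5]
opening: 0.0896
```

```bash
python3 goal.py 0 0; python3 - <<'E'
from h import *
p=shot('wrist','w33'); print(observe()['contact_force'],observe()['opening'])
np.savez('/tmp/w32.npz',**{k:p[k] for k in ['pixels','range_z','W','fx','fy','cx','cy']})
import sys; sys.argv=['x','/tmp/w32.npz']
import bf
pk=((bf.hsv[...,0]>150)&(bf.hsv[...,0]<178)&(bf.hsv[...,1]>120)&(bf.v<275))
o,n,*_=bf.rep('plate',pk)
g=np.load('/tmp/geo.npz'); print('face height above board', ((o-g['pin'])@g['nB']*1000+4).round(2))
E
```

```text
hole [0.5306 0.3074 0.0593] rel pin: n -0.0 y 1.3 z -0.1
slide [-0.1  1.3  0. ] TCP target [0.4957 0.3047 0.0932]
n in tool [-0.567  0.011 -0.823] z in tool [-0.823  0.013  0.568]
[[0.0282, 0.0341, -0.999], [-0.0162, -0.9993, -0.0346], [-0.9995, 0.0172, -0.0276]]
[ 6.02964561 -2.21066711  4.76964416] 0.08935918855508385
plate 21196 o [0.5185 0.3056 0.0839] n [0.8042 0.0256 0.5938] lean 36.43 yaw 1.83
  rect ((1.4402809143066406, -11.975170135498047), (91.64552307128906, 105.9208984375), 0.7274540066719055)
  ctr [0.5255 0.3072 0.0743] Y [-0.0435  0.0454] Z [-0.0629  0.0395]
face height above board 8.66
```

Emit:
send_rows([
  {"hand": 1,"slide": [0,0,0],"spin": 0},
  {"hand": 1,"slide": [0,0,0],"spin": 0},
  {"hand": 1,"slide": [0,0,0],"spin": 0},
])

```text
time: 32.95
tool_pos: [0.4943, 0.3059, 0.0926]
tool_rot: [2.533, 1.54, -0.574]
contact_force: [-0.0, 0.5, -0.7]
opening: 0.0916
```

```bash
cat > chk.py <<'E'
from h import *
import sys
p=shot('wrist',sys.argv[1]); print(observe()['contact_force'],observe()['opening'],observe()['time'])
np.savez('/tmp/w32.npz',**{k:p[k] for k in ['pixels','range_z','W','fx','fy','cx','cy']})
np.savez('/tmp/w20.npz',**{k:p[k] for k in ['pixels','range_z','W','fx','fy','cx','cy']})
sys.argv=['x','/tmp/w32.npz']
import bf
pk=((bf.hsv[...,0]>150)&(bf.hsv[...,0]<178)&(bf.hsv[...,1]>120)&(bf.v<275)&(bf.c[...,1]>.2))
o,n,*_=bf.rep('plate',pk)
g=np.load('/tmp/geo.npz'); print('face height above board', ((o-g['pin'])@g['nB']*1000+4).round(2))
E
python3 chk.py w34; python3 edge.py 236 275
```

```text
[ 0.27926338 -0.22178382  0.29399475] 0.09183176542504856 33.0
plate 22065 o [0.5184 0.3056 0.0841] n [0.8124 0.0257 0.5825] lean 35.63 yaw 1.81
  rect ((0.8605537414550781, -13.136425018310547), (109.29100799560547, 91.58570861816406), 89.86650848388672)
  ctr [0.526  0.3067 0.0734] Y [-0.0436  0.0453] Z [-0.066   0.0407]
face height above board 8.69
236 223.5 421.5 0.1615 y -45.52 45.44 mid -0.04 w 90.96
239 223.5 421.5 0.1605 y -45.24 45.16 mid -0.04 w 90.4
242 222.5 422.5 0.1596 y -45.44 45.36 mid -0.04 w 90.8
245 222.5 423.5 0.1587 y -45.16 45.55 mid 0.19 w 90.71
248 221.5 423.5 0.1576 y -45.3 45.24 mid -0.03 w 90.55
251 220.5 424.5 0.1566 y -45.47 45.41 mid -0.03 w 90.88
254 220.5 425.5 0.1557 y -45.2 45.58 mid 0.19 w 90.78
257 219.5 425.5 0.1547 y -45.34 45.29 mid -0.03 w 90.63
260 219.5 426.5 0.1537 y -45.06 45.45 mid 0.19 w 90.51
263 218.5 427.5 0.1527 y -45.2 45.59 mid 0.2 w 90.79
266 217.5 427.5 0.1519 y -45.4 45.36 mid -0.02 w 90.76
269 217.5 428.5 0.151 y -45.12 45.51 mid 0.2 w 90.63
272 216.5 429.5 0.1501 y -45.27 45.66 mid 0.2 w 90.94
```

View pics/w34.png

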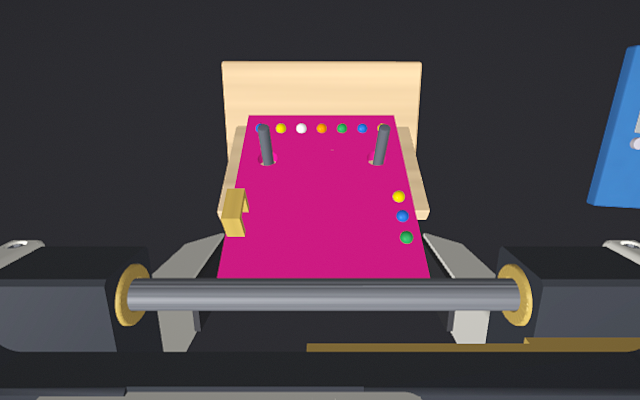

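Emit:
send_rows([
  {"hand": 1,"slide": [-3,-0.25,0],"spin": 0},
  {"hand": 1,"slide": [-4,0.05,0],"spin": 0},
  {"hand": 1,"slide": [-5,0.1,0],"spin": 0},
  {"hand": 1,"slide": [-5,0.1,0],"spin": 0},
  {"hand": 1,"slide": [0,0,0],"spin": 0},
])

```text
time: 33.5
tool_pos: [0.4928, 0.3063, 0.1104]
tool_rot: [2.468, 1.542, -0.639]
contact_force: [0.2, -0.4, -0.8]
opening: 0.0919
```

```bash
python3 chk.py w35; python3 edge.py 236 275|tail -5
```

```text
[-0.77841828  0.33495009  0.6139145 ] 0.09142672060942299 33.55
plate 21195 o [0.5135 0.3059 0.0906] n [0.8111 0.0268 0.5842] lean 35.75 yaw 1.89
  rect ((0.6508445739746094, -17.25951385498047), (91.49040222167969, 116.52899932861328), 0.21577739715576172)
  ctr [0.5236 0.3069 0.0766] Y [-0.044   0.0448] Z [-0.0741  0.0403]
face height above board 8.64
260 226.5 420.5 0.1642 y -44.88 45.73 mid 0.42 w 90.61
263 225.5 421.5 0.1632 y -45.08 45.92 mid 0.42 w 91.0
266 225.5 421.5 0.1622 y -44.8 45.64 mid 0.42 w 90.45
269 224.5 420.5 0.1626 y -45.37 45.29 mid -0.04 w 90.66
272 226.5 419.5 0.165 y -45.09 45.47 mid 0.19 w 90.56
```

Plate stays; continue up and clear.

Emit:
send_rows([
  {"hand": 1,"slide": [-5,0.1,0],"spin": 0},
  {"hand": 1,"slide": [-7,0.1,0],"spin": 0},
  {"hand": 1,"slide": [-10,0.1,0],"spin": 0},
  {"hand": 1,"slide": [-15,0,0],"spin": 0},
  {"hand": 1,"slide": [-20,0,5],"spin": 0},
  {"hand": 1,"slide": [-20,0,15],"spin": 0},
  {"hand": 1,"slide": [-10,0,15],"spin": 0},
  {"hand": 1,"slide": [0,0,0],"spin": 0},
])

```text
time: 34.35
tool_pos: [0.4552, 0.3062, 0.2037]
tool_rot: [2.518, 1.541, -0.589]
contact_force: [0.5, -0.2, -0.3]
opening: 0.0918
```

```bash
python3 chk.py w36;  python3 - <<'E'
import sys; sys.argv=['x','/tmp/w32.npz']
from h import *
import bf,rect
pk=((bf.hsv[...,0]>150)&(bf.hsv[...,0]<178)&(bf.hsv[...,1]>120)&(bf.v<275)&(bf.c[...,1]>.2))
o,n,y,zz,ctr,inl=bf.rep('plate',pk)
# board strips visible either side, plane
wood=(bf.hsv[...,0]>8)&(bf.hsv[...,0]<28)&(bf.hsv[...,1]>40)&(bf.v<235)&(bf.c[...,2]>.03)&(bf.c[...,2]<.075)&(bf.c[...,1]>.24)&(bf.c[...,1]<.37)&(abs((bf.c-o)@n+.008)<.006)
print('board pts',wood.sum(),'gap face->board mm',np.percentile((bf.c[wood]-o)@n*1000,[10,25,50,75,90]).round(2))
E
```

```text
[-0.0117398   0.38556239  0.11909233] 0.09168163368753253 34.4
plate 8681 o [0.5139 0.3057 0.0898] n [0.8097 0.027  0.5862] lean 35.89 yaw 1.91
  rect ((0.5699577331542969, -15.718456268310547), (89.92074584960938, 116.38023376464844), 0.11052202433347702)
  ctr [0.523  0.3066 0.0771] Y [-0.0437  0.0449] Z [-0.0721  0.0417]
face height above board 8.41
plate 8681 o [0.5139 0.3057 0.0898] n [0.8097 0.027  0.5862] lean 35.89 yaw 1.91
  rect ((0.5699577331542969, -15.718456268310547), (89.92074584960938, 116.38023376464844), 0.11052202433347702)
  ctr [0.523  0.3066 0.0771] Y [-0.0437  0.0449] Z [-0.0721  0.0417]
board pts 624 gap face->board mm [-8.56 -8.32 -8.   -7.72 -7.41]
```

View pics/w36.png

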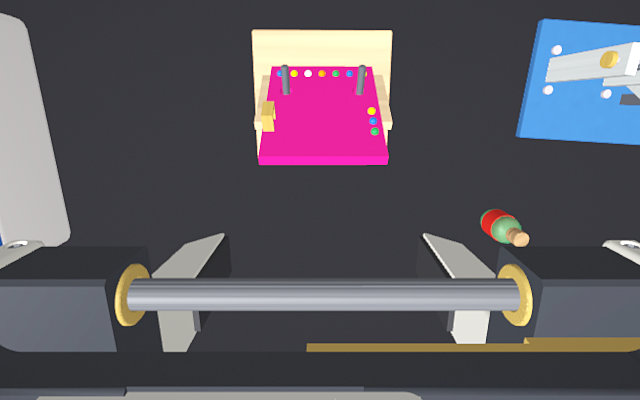

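```bash
python3 - <<'E'
from h import *
s=shot('scene','s40')
cv2.imwrite('pics/s40c.png',cv2.resize(s['pixels'][120:310,130:500],(740,380),interpolation=cv2.INTER_CUBIC))
for t in ['fork','jar','tealight','vial']:
    for r in vision.cut_out(s,t)[:3]:
        if r['conf']<.4: continue
        c=cloud(s,r['mask']); print(t,round(r['conf'],2),np.round(r['uv']),np.median(c,0).round(3))
E
```

```text
fork 0.64 [249. 229.] [ 0.651 -0.201  0.073]
fork 0.51 [250. 178.] [ 0.507 -0.197  0.075]
fork 0.48 [342. 205.] [0.567 0.013 0.012]
jar 0.77 [279. 277.] [ 0.759 -0.135  0.079]
tealight 0.65 [416. 267.] [0.738 0.165 0.017]
vial 0.54 [411. 268.] [0.738 0.166 0.017]
vial 0.47 [374. 152.] [0.419 0.115 0.037]
```

View pics/s40c.png

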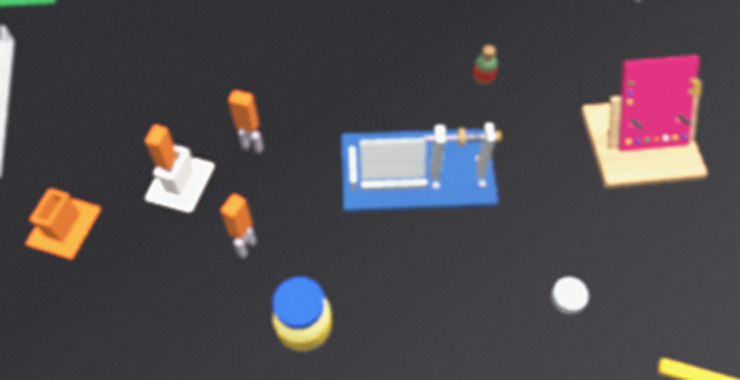

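The final picture shows the fork upright in the white pot (160,145 in the crop), the bar sprung out (460,137), the plate on the rack with the loop outwards (660,100), and the jar, tealight and vial where they were.

```bash
python3 - <<'E'
from h import *
print(job.hand_in())
E
```

```text
the job is handed in; nothing more can be done
None
```

I did the whole job in the order asked and handed it in at about 34.5 s, but one arm move may count as a joint-range failure.

**What I did:**
- **Fork and collar:** I took the right-most fork from the white pot, set it astride the rod and pushed the collar about 12 mm until the plate tipped onto its rest. I then let the bar spring out and put the fork back upright in the pot.
- **Plate:** The moves cannot tilt the tool, so I did not pinch the plate across its thickness as suggested. I held it by its two side edges, which kept its lean, threaded both holes over the pins and pressed it against the board with about 9 N.

**Last checks:**
- **Plate:** Its face is 8.0 mm (median) in front of the board, which matches its thickness. It leans 35.9° against the board's 36.2°, both pins come through the holes, and the loop faces outwards.
- **Other things:** The jar, tealight and vial measure within about 1 mm of where they started. The bar is out, and the gripper is clear of everything.
- **Disagreement:** In the last scene picture the fork network did not report the fork in the pot. I confirmed it there only by eye.

**Possible failure:** At about 19.4 s I tested how far the arm could stretch. Joint 3 read 0.036 against its stated lower limit of 0.04, and the wrist force briefly showed 75–80 N with nothing near it. The force is under the 120 N limit, but the joint reading is just outside its range.

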